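# Layer glass discs in a microwave kiln and put the lid on

## Robot

A 6-joint arm with a two-finger parallel gripper is mounted at the origin on the work surface. World frame = base frame: x ahead of the robot, y to its left, z up, the work surface at z = 0. Lengths are in m, angles in degrees, forces in N, time in s.
With the tool pointing down it reaches from about 0.4 to 0.825 m from the base axis. Payload 7 kg.
Tool frame: the origin (TCP) lies between the finger pads; the fingertips stand 19 mm ahead of it and the grasp point (between the pads) is the TCP; z points along the fingers, y is the line along which they close (so a half turn about z gives the same grasp; the last joint's range is limited). The gripper opens to 88 mm and grips with 3 to 60 N. Pads are 19 mm wide; open, the fingers measure 130 mm over their backs; the gripper's body (78 mm by 193 mm) begins 47 mm behind the grasp point.
Start: joints at [-54.139, 20.546, 0.682, 0, -70.136, -16.507], TCP at [0.224, -0.637, 0.21] pointing down, gripper open.
Joint ranges: [-176.03, 176.03], [-82.01, 121.73], [-58.28, 71.71], [-173.87, 95.51], [-174.79, -0.11], [-173.66, 173.66]. Speed limits (degrees/s): [136.94, 136.94, 172.46, 180, 180, 180].

## Interface

Orientations are given as [roll, pitch, yaw] about the fixed x, y, z axes, in that order (R = Rz(yaw) Ry(pitch) Rx(roll)).
In Python, from plant import get_obs, snapshot, close_job, spot_in, spot_point gives the robot as it stands.
- The arm moves only by the tool play_rows, never from a script. Its argument "plan" is a list of rows, each a list of 6 numbers: the shift along the tool's x, y, z in cm, then the turn, a rotation vector about the tool's x, y, z in degrees. A call has 1 to 20 rows; each row shifts and turns the commanded pose from where the row before left it, along the tool's axes as they then stand; what a row does not reach is not made up. A row lasts 1/12 s, in which the tool goes at most 41.7 mm and 7.16 degrees, less where a joint would pass 70% of its speed; a pose out of reach is approached as far as the arm can. A call is refused whole if a number of a shift passes 4.17 or a number of a turn 7.16, either way. A call with a gripper value outside its range is refused whole. "grip" is the finger opening in cm, from 0 to 8.76, set as the call begins (left out, the last holds). The fingers move at their own pace and stop on an object; the grip force is fixed at half the most. Time passes only in rows, so rows that do not move let the fingers close. It gives the time, the measured TCP pose, the force, the opening and the grip force at its end, in the units of the state.
- get_obs(): the state, without advancing time (a new reading comes with each control period).
- snapshot(name): name is "side" or "top"; returns a dict with "frame" (420x560x3 uint8, red, green, blue), "fx", "fy", "cx", "cy" (pixels), "position" and "attitude" of the camera in the world. Camera axes: x right, y down, z forward; pixel columns grow to the right and rows downward; lengths in m; the calibration is good to about 2 mm. A picture is of the moment at which its call begins. There is no depth.
- close_job(): hands the job in; it is judged then, once.
Trained networks look in the newest picture that a camera, given by its name, has taken for a name from the list of things; names that differ only in an ending like _2 or _b are one class to them, and where a whole thing is asked for, a point or a joint stands for the part that bears it (a point fixed in the world has none). Each returns a list of dicts, best first, with "score" (0 to 1); they miss things now and then, are a little off and sometimes report something else, mostly with a low value. They report only what shows in the picture. A call takes as long as a camera call. They do not tell look-alikes from the thing itself.
- spot_in(camera, thing): "position" ([x, y, z] in m, in world coordinates, good to about 4 mm: the middle of the surface that is visible of it).
- spot_point(camera, thing): "position" ([x, y, z] in m, in world coordinates, good to about 4 mm: a listed point, or the origin of a listed thing).
The state is a dict: "clock": time; "joint_pos": joint angles; "qvel": joint speeds; "tau": joint torques, N m; "tool_pos": TCP position; "orientation": TCP orientation; "force": force on the tool from outside, world axes, zero at the start; "moment": the same for the moment, N m; "opening": finger opening in m; "gripper_force": force on a finger pad.
Only numpy, scipy, OpenCV 4.12 (cv2) and the standard library are available. Lean on these libraries where they do the work, as an engineer would, in place of code of your own. Each camera call takes 0.05 s, during which the arm holds its last target. There are 200 camera calls.

## Task

Load the small round kiln: from the sloping drainer take the white, the blue and the amber glass disc and layer them flat on the raised platform of the kiln base as one centred stack with flush edges, white first, blue on it and amber on top, setting each down gently and never letting it fall. Then lower the kiln's lid gently over the finished stack so that it sits flat and fully home on the base with the stack still straight. Leave the green disc and the other things on the table where they are.

Things in the scene. Friction and masses are not known exactly. Their poses are not given: they have to be found in the camera images.
- white_center (a point): centre (half-way up) of the loose white glass disc, 60 mm across, 8 mm thick, about 0.057 kg, z along its axis away from the face it rests on. It starts on the drainer's 35 degree slope, its lower edge against the lip; the four discs lie in a row, about 98 mm apart centre to centre (gaps about 38 mm, at least 30 mm), in any order
- blue_center (a point): centre (half-way up) of the loose blue glass disc, 60 mm across, 8 mm thick, about 0.057 kg, z along its axis away from the face it rests on. It starts on the drainer's 35 degree slope, its lower edge against the lip; the four discs lie in a row, about 98 mm apart centre to centre (gaps about 38 mm, at least 30 mm), in any order
- amber_center (a point): centre (half-way up) of the loose amber glass disc, 60 mm across, 8 mm thick, about 0.057 kg, z along its axis away from the face it rests on. It starts on the drainer's 35 degree slope, its lower edge against the lip; the four discs lie in a row, about 98 mm apart centre to centre (gaps about 38 mm, at least 30 mm), in any order
- green_center (a point): centre (half-way up) of the loose green glass disc, 60 mm across, 8 mm thick, about 0.057 kg, z along its axis away from the face it rests on. It starts on the drainer's 35 degree slope, its lower edge against the lip; the four discs lie in a row, about 98 mm apart centre to centre (gaps about 38 mm, at least 30 mm), in any order. Not wanted: it stays where it is
- drainer: fixed draining stand: grey slotted board 400 mm wide, 135 mm up its slope, in an aluminium tray (x -106 to 70 mm, 440 mm along y, rim 15 mm high). Origin at table level; y along the row of discs. The board rises 35 degrees towards +x, outward normal (-0.574, 0, 0.819): from its low edge (x -60, z 24 mm), where a lip stands 7 mm proud, to x 51, z 101 mm. Fingers can straddle a disc along y
- kiln_base: fixed round base of a small microwave kiln, tan ceramic fibre, 150 mm across: its flat rim is 28 mm above the table, and in the middle rises a mauve-grey platform 88 mm across and 6 mm higher. Origin at the table under its centre, z up
- platform (a point): centre of the top face of the kiln base's raised platform, 34 mm above the table, z up; the stack goes here
- kiln_lid: loose tan fibre lid, upright on the table at the start: 150 mm across, 94 mm tall, 0.2 to 0.42 kg; hollow underneath 100 mm wide, 36 mm high at the wall and 42 mm in the middle, so the platform enters with 6 mm to spare all round. Origin at the centre of its underside, z up. It stands beyond the base, on the robot's left. Seated, the underside lies on the base's rim
- lid_grip (a point): on the lid's axis, 82 mm above its underside: middle of the grip neck, a round post 40 mm across from 70 to 94 mm above the underside (with a dark vent hole in its top); below it the lid's shoulder spreads out at 64 mm
- nippers: loose bystander: wheeled glass nippers with blue handles lying flat, about 170 x 75 x 18 mm, origin under the middle, x towards the jaws
- marker: loose bystander: yellow marker with a black cap lying flat, 147 x 9 x 9 mm, origin under the middle of its yellow barrel, x along it
- glue: loose bystander: white glue bottle with a grey label and a nozzle, 38 mm across, 125 mm tall, origin under its centre
- alcohol: loose bystander: white bottle with a blue label, 64 mm across, 170 mm tall, origin under its centre
- frit: loose bystander: green glass jar with a steel lid, 60 mm across, 75 mm tall, origin under its centre
- can: loose bystander: yellow drinks can, 66 mm across, 122 mm tall, origin under its centre
Not all that is in view belongs to the job. What is meant by the part that bears blue_center is not pink or yellow, and is the larger of those in its own colour.

How it is judged:
By the outcome, as a careful person would: the job done as asked, in the order asked, and still so for the second after the job is handed in, with the robot touching nothing.
It also fails if it takes over 72 s, if anything falls off the work surface, if the arm or the gripper's body presses on something with over 40 N, if the wrist force passes 120 N, or if a joint passes its speed limit or range.

## Working session

There is one attempt and no reset: what is moved stays moved. The work goes in short steps, Python scripts to look and compute and a tool call to move; the robot and the scene stay as the last step left them, time stands still between calls to the robot, and variables do not carry over. Pictures are saved under pics/ and viewed, at most 10 in all, crops included, and the job is handed in when it is done.

Besides the shell and the picture viewer there is one more tool, called after "Request:" as name(argument=value, ...), one argument or row to a line, values as JSON. play_rows: Moves the arm, as the interface text tells. Its arguments: {"type":"object","properties":{"plan":{"type":"array","items":{"type":"array","items":{"type":"number"}}},"grip":{"type":"number"}},"required":["plan"]}

```bash
mkdir -p pics
cat > h.py <<'E'
import numpy as np,cv2
from plant import *
def snap(n,f=None):
    s=snapshot(n)
    if f: cv2.imwrite('pics/'+f,s['frame'][:,:,::-1])
    return s
E
python3 - <<'E'
from h import *
for c in('side','top'):
    s=snap(c,c+'0.png'); print(c,s['fx'],s['fy'],s['cx'],s['cy'],s['position'],s['attitude'])
    for t in['white_center','blue_center','amber_center','green_center','drainer','platform','lid_grip','kiln_lid','kiln_base','alcohol','glue','can','frit','nippers','marker']:
        print(t,[(np.round(d['position'],3).tolist(),round(d['score'],2)) for d in spot_point(c,t)][:3])
print(get_obs())
a=cv2.imread('pics/side0.png');b=cv2.imread('pics/top0.png')
E
```

```text
side 409.58247252622294 409.58247252622294 279.0044744181027 208.6927453823047 [0.389329   0.74229203 0.67564398] [-127.68622249   -0.58821983 -168.88527863]
white_center [([0.51, -0.302, 0.042], 0.61), ([0.544, 0.185, -0.002], 0.55)]
blue_center [([0.381, -0.035, -0.001], 0.75), ([0.524, -0.199, 0.045], 0.6), ([0.337, -0.343, 0.003], 0.48)]
amber_center [([0.51, -0.3, 0.041], 0.63), ([0.534, -0.105, 0.041], 0.58)]
green_center [([0.553, -0.009, 0.046], 0.82)]
drainer [([0.568, -0.154, 0.006], 0.91), ([0.526, -0.198, 0.041], 0.42)]
platform [([0.546, 0.179, 0.037], 0.62), ([0.546, 0.185, -0.001], 0.31)]
lid_grip [([0.511, 0.388, 0.084], 0.68)]
kiln_lid [([0.515, 0.385, 0.003], 0.85)]
kiln_base [([0.543, 0.184, -0.003], 0.8)]
alcohol [([0.738, 0.19, -0.003], 0.95)]
glue [([0.726, 0.093, -0.001], 0.77)]
can [([0.683, 0.341, -0.001], 0.65)]
frit [([0.75, -0.076, 0.004], 0.97), ([0.725, 0.091, -0.004], 0.48)]
nippers [([0.336, -0.176, -0.001], 0.62)]
marker [([0.335, 0.14, 0.003], 0.56)]
top 538.6311645960948 538.6311645960948 288.0326638440628 194.92310889282484 [0.46966699 0.00849661 1
[... 859 characters left out ...]
{'clock': 1.6, 'joint_pos': array([-5.41386405e+01,  2.05448353e+01,  6.82885507e-01, -4.99836293e-04,
       -7.01358008e+01, -1.65058223e+01]), 'qvel': array([-6.73162231e-02, -3.27071573e-02, -3.02166534e-02, -2.43103775e-05,
        6.82481911e-02, -5.58054967e-02]), 'tau': array([ 5.32050144e-04, -5.82369876e+01,  2.93274075e+01,  7.00199291e+00,
        1.22345830e-02, -9.29444148e-07]), 'tool_pos': array([ 0.2236856 , -0.63684417,  0.21018395]), 'orientation': array([-1.79997977e+02,  1.08983936e-03, -1.60644633e+02]), 'force': array([-0.98065327,  0.28523107, -0.82357162]), 'moment': array([-0.03384607,  0.02493886, -0.04818089]), 'gripper_force': 0.0, 'opening': 0.08761630560471143}
```

View pics/top0.png

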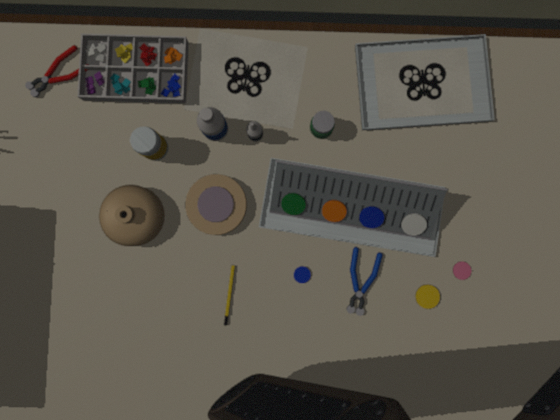

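View pics/side0.png

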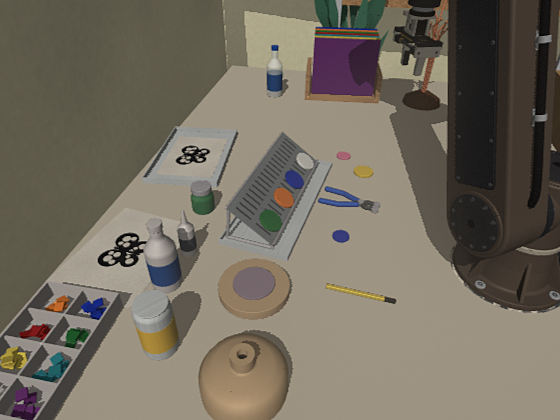

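Top view: the drainer row is green (293,204), amber (334,211), blue (372,217) and white (414,224). The blue look-alikes are the small loose disc at (302,274) and the blue nippers handles at (368,275). The yellow (428,296) and pink (462,270) discs are ruled out. By size I choose the blue disc on the drainer, (372,217). The base is at (216,205) and the lid at (131,215). Next I measure the colour blobs and check the choice in a crop.

```bash
cat >> h.py <<'E'
from scipy.spatial.transform import Rotation as Ro
from scipy.linalg import logm,expm
def onplane(s,u,v,z):
    R=Ro.from_euler('xyz',s['attitude'],degrees=True).as_matrix()
    d=R@np.array([(u-s['cx'])/s['fx'],(v-s['cy'])/s['fy'],1]); p=np.array(s['position'])
    return p+d*(z-p[2])/d[2]
def blob(s,uv,z,tol=30,r=22):
    "flood-fill around seed; centre and area in mm-ish"
    f=cv2.medianBlur(s['frame'],3); m=np.zeros((422,562),np.uint8)
    cv2.floodFill(f.copy(),m,uv,0,(tol,)*3,(tol,)*3,4|cv2.FLOODFILL_MASK_ONLY|cv2.FLOODFILL_FIXED_RANGE|(255<<8))
    c=max(cv2.findContours(m[1:-1,1:-1],0,2)[0],key=cv2.contourArea)
    e=cv2.fitEllipse(cv2.convexHull(c)); 
    return onplane(s,*e[0],z),e
def T(p,rpy):
    M=np.eye(4);M[:3,:3]=Ro.from_euler('xyz',rpy,degrees=True).as_matrix();M[:3,3]=p;return M
def down(p,yaw): return T(p,[180,0,yaw])
def tilt(p,yaw=171.2):
    M=down(p,yaw);M[:3,:3]=M[:3,:3]@Ro.from_rotvec([0,-35,0],degrees=True).as_matrix();return M
def cur():
    o=get_obs();return T(o['tool_pos'],o['orientation'])
def row(A,B,n):
    "constant row (cm,deg) taking pose A to B in n rows"
    D=expm(logm(np.linalg.inv(A)@B).real/n)
    return np.round(np.r_[D[:3,3]*100,Ro.from_matrix(D[:3,:3]).as_rotvec(degrees=True)],3).tolist()
E
python3 - <<'E'
from h import *
s=snap('top')
for n,uv,z in[('white',(414,224),.0445),('blue',(372,217),.0445),('amber',(334,211),.0445),('green',(293,204),.0445),('smallblue',(302,274),.004),('plat',(216,205),.034)]:
    p,e=blob(s,uv,z);print(n,np.round(p,4),np.round(e[0],1),np.round(e[1],1))
t=snap('side')
for n,uv,z in[('white',(305,161),.0445),('blue',(294,180),.0445),('amber',(284,198),.0445),('green',(271,220),.0445),('smallblue',(341,237),.004),('plat',(254,283),.034)]:
    p,e=blob(t,uv,z);print(n,np.round(p,4),np.round(e[0],1),np.round(e[1],1))
cv2.imwrite('pics/c.png',cv2.resize(s['frame'][150:310,80:480,::-1],None,fx=2,fy=2,interpolation=2))
E
```

```text
white [0.5179 0.3234 0.0445] [155.6 213.4] [ 412.9 1157.4]
blue [ 0.5242 -0.197   0.0445] [371.4 216.8] [22.3 25.8]
amber [ 0.5366 -0.1061  0.0445] [333.8 210.6] [21.6 24.3]
green [ 0.5504 -0.0076  0.0445] [293.2 203.7] [22.1 29.5]
smallblue [ 0.3793 -0.0344  0.004 ] [302.  274.2] [15.8 16.2]
plat [0.5054 0.0939 0.034 ] [250.9 221.3] [496.3 825.8]
white [ 0.5114 -0.3054  0.0445] [304.4 160.7] [12.9 19.4]
blue [ 0.5265 -0.2015  0.0445] [293.7 179.1] [15.3 21.8]
amber [ 0.5389 -0.1109  0.0445] [283.3 197.3] [16.1 22.4]
green [ 0.5565 -0.0145  0.0445] [268.9 219.2] [25.2 29.4]
smallblue [ 0.38   -0.0357  0.004 ] [340.5 235.8] [12.1 16.5]
plat [0.5405 0.1983 0.034 ] [254.5 288.5] [61.  75.2]
```

View pics/c.png

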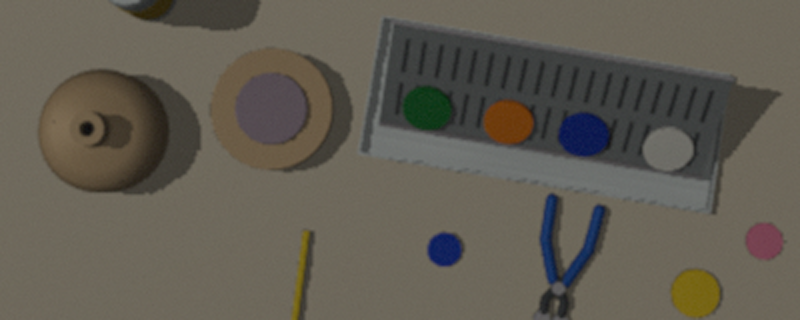

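The crop confirms it: the drainer blue is the larger blue (about 26 px, against 16 px for the loose one). I'll redo the white disc and platform with a tighter tolerance.

Run:
```python
from h import *
s=snap('top')
f=cv2.cvtColor(s['frame'],cv2.COLOR_RGB2LAB).astype(int)
k=np.array([.0023,-.0003,0])  # top-face centre -> disc centre (xy)
P=[]
for n,uv,z,tol in[('white',(414,224),.0478,22),('blue',(372,217),.0478,35),('amber',(334,211),.0478,30),('green',(293,204),.0478,25),('plat',(216,205),.034,9),('rim',(190,190),.028,11)]:
    d=np.abs(f-f[uv[1],uv[0]]); m=((d[...,0]<tol)&(d[...,1]<12)&(d[...,2]<14)) if n in('white','plat') else ((d[...,0]<40)&(d[...,1:].max(-1)<(tol if n!='rim' else 6)))
    l,lab,st,ce=cv2.connectedComponentsWithStats(m.astype(np.uint8),connectivity=4); i=lab[uv[1],uv[0]]
    c=max(cv2.findContours((lab==i).astype(np.uint8),0,1)[0],key=cv2.contourArea); e=cv2.fitEllipse(cv2.convexHull(c))
    p=onplane(s,*e[0],z)+(k if z>.04 else 0); P.append(p); print(n,np.round(p,4),np.round(e[0],1),np.round(e[1],1),np.round(onplane(s,*ce[i],z),4))
P=np.array(P[:4]);a=np.polyfit(P[:,1],P[:,0],1);print('slope deg',np.degrees(np.arctan(a[0])),np.diff(P[:,1])/np.cos(np.arctan(a[0])),P[:,0]-np.polyval(a,P[:,1]))
```

```text
white [ 0.5113 -0.2985  0.0478] [413.5 224.2] [21.6 24.6] [ 0.5089 -0.2981  0.0478]
blue [ 0.5289 -0.1987  0.0478] [372.2 215.7] [25.  35.3] [ 0.5251 -0.1982  0.0478]
amber [ 0.5388 -0.1056  0.0478] [333.6 210.5] [22.9 25.7] [ 0.5366 -0.1053  0.0478]
green [ 0.5517 -0.2054  0.0478] [375.1 206.4] [ 87.  242.4] [ 0.5674 -0.174   0.0478]
plat [0.5458 0.1829 0.034 ] [214.9 203.7] [34.5 36.5] [0.5456 0.183  0.034 ]
rim [0.5452 0.1832 0.028 ] [215.1 204.1] [60.8 61.5] [0.5449 0.1834 0.028 ]
slope deg 7.884070255620913 [ 0.10079252  0.09398535 -0.10077489] [-0.00805349 -0.00424538 -0.00722628  0.01952516]
```

```bash
cat >> h.py <<'E'
YD=172.1
NR=tilt([0,0,0],YD)[:3,:3]@[0,0,-1]
DISC=dict(white=[.511,-.2985,.0445],blue=[.526,-.198,.0445],amber=[.538,-.1055,.0445])
PL=np.array([.5455,.183,.034])
def at(c,h): return tilt(np.array(DISC[c])+NR*h,YD)
E
python3 - <<'E'
from h import *
A=at('white',.080);print(A[:3,3],row(cur(),A,20)); print(NR)
E
```

```text
[ 0.46554937 -0.2921932   0.11003216] [-1.235, 1.615, 0.858, 0.416, -1.717, 1.32]
[-0.56813289  0.07883495  0.81915204]
```

Request:
play_rows(
  plan=[
    [-1.235,1.615,0.858,0.416,-1.717,1.32],
    [-1.235,1.615,0.858,0.416,-1.717,1.32],
    [-1.235,1.615,0.858,0.416,-1.717,1.32],
    [-1.235,1.615,0.858,0.416,-1.717,1.32],
    [-1.235,1.615,0.858,0.416,-1.717,1.32],
    [-1.235,1.615,0.858,0.416,-1.717,1.32],
    [-1.235,1.615,0.858,0.416,-1.717,1.32],
    [-1.235,1.615,0.858,0.416,-1.717,1.32],
    [-1.235,1.615,0.858,0.416,-1.717,1.32],
    [-1.235,1.615,0.858,0.416,-1.717,1.32],
    [-1.235,1.615,0.858,0.416,-1.717,1.32],
    [-1.235,1.615,0.858,0.416,-1.717,1.32],
    [-1.235,1.615,0.858,0.416,-1.717,1.32],
    [-1.235,1.615,0.858,0.416,-1.717,1.32],
    [-1.235,1.615,0.858,0.416,-1.717,1.32],
    [-1.235,1.615,0.858,0.416,-1.717,1.32],
    [-1.235,1.615,0.858,0.416,-1.717,1.32],
    [-1.235,1.615,0.858,0.416,-1.717,1.32],
    [-1.235,1.615,0.858,0.416,-1.717,1.32],
    [-1.235,1.615,0.858,0.416,-1.717,1.32],
  ],
  grip=7.4,
)

```text
clock: 3.42
tool_pos: [0.4665, -0.2917, 0.1108]
orientation: [179.9, 35.2, 172.0]
force: [1.1, -1.1, 0.2]
opening: 0.074
gripper_force: 0.0
```

Run:
```python
from h import *
s=snap('side','s1.png');o=get_obs();print(o['clock'],o['tool_pos'],o['orientation'],o['opening'],o['force'])
print(row(cur(),at('white',.017),8))
s['frame'];cv2.imwrite('pics/s1c.png',cv2.resize(s['frame'][90:290,200:400,::-1],None,fx=3,fy=3,interpolation=2))
```

```text
3.4667 [ 0.46723154 -0.289974    0.11005194] [179.81218008  35.24826664 171.79056602] 0.07421458837551136 [-0.93644704  3.37491204 -2.1675507 ]
[0.016, -0.03, 0.778, 0.001, 0.031, -0.032]
```

View pics/s1c.png

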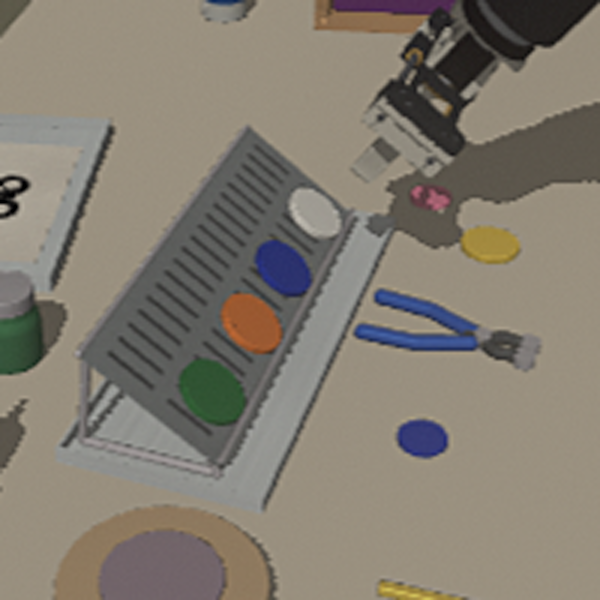

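The tool is in front of the white disc (crop 315,212) and aligned with the slope. I go straight in along the tool axis.

Request:
play_rows(
  plan=[
    [0,0,0.8,0,0,0],
    [0,0,0.8,0,0,0],
    [0,0,0.8,0,0,0],
    [0,0,0.8,0,0,0],
    [0,0,0.8,0,0,0],
    [0,0,0.8,0,0,0],
    [0,0,0.7,0,0,0],
    [0,0,0.5,0,0,0],
    [0,0,0.3,0,0,0],
    [0,0,0,0,0,0],
    [0,0,0,0,0,0],
  ],
)

```text
clock: 4.38
tool_pos: [0.5012, -0.2973, 0.0585]
orientation: [180.0, 35.0, 172.1]
force: [0.1, -0.3, 0.1]
opening: 0.0739
gripper_force: 0.0
```

Run:
```python
from h import *
s=snap('side','s2.png');o=get_obs();print(o['clock'],o['tool_pos'],o['orientation'],o['force'])
print(row(cur(),at('white',.017),1))
t=snap('top')
cv2.imwrite('pics/s2c.png',np.hstack([cv2.resize(x,(400,400),interpolation=2)[:,:,::-1] for x in(s['frame'][110:230,250:370],t['frame'][160:280,350:470])]))
```

```text
4.4333 [ 0.5011903  -0.29731057  0.05867494] [-179.99874946   35.01642121  172.09926422] [ 0.9474488  -0.18597027 -0.04285086]
[0.004, 0.017, 0.028, -0.002, 0.016, -0.001]
```

View pics/s2c.png

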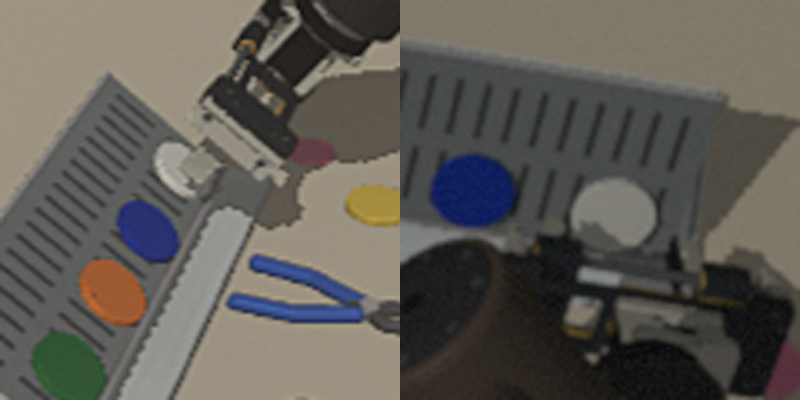

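```bash
cat >> h.py <<'E'
def proj(s,p):
    R=Ro.from_euler('xyz',s['attitude'],degrees=True).as_matrix();q=R.T@(np.array(p)-s['position']);return np.array([s['cx']+s['fx']*q[0]/q[2],s['cy']+s['fy']*q[1]/q[2]])
E
python3 - <<'E'
from h import *
s=snap('side');t=snap('top');M=cur()
for n,l in[('tip+y',[0,.037,.019]),('tip-y',[0,-.037,.019]),('tip+y upslope',[-.0095,.037,.019]),('tip+y downslope',[.0095,.037,.019]),('disc',[0,0,.017])]:
    p=M[:3,3]+M[:3,:3]@l; print(n,((proj(s,p)-[250,110])*400/120).round(),((proj(t,p)-[350,160])*400/120+[400,0]).round())
E
```

```text
tip+y [168. 195.] [560. 202.]
tip-y [191. 154.] [661. 218.]
tip+y upslope [159. 188.] [564. 191.]
tip+y downslope [176. 202.] [557. 212.]
disc [181. 173.] [611. 211.]
```

Run:
```python
from h import *
s=snap('side');t=snap('top')
g=lambda x:np.clip(cv2.resize(x,(400,400),interpolation=2)[:,:,::-1].astype(float)*1.7,0,255)
cv2.imwrite('pics/s3c.png',np.hstack([g(s['frame'][135:185,285:335]),g(t['frame'][205:265,380:440])]))
```

```text
[ WARN:0@1.131] global loadsave.cpp:1063 imwrite_ Unsupported depth image for selected encoder is fallbacked to CV_8U.
```

View pics/s3c.png

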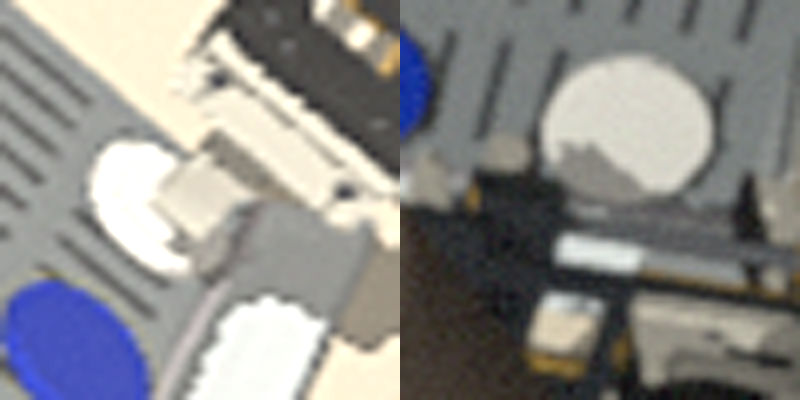

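Run:
```python
from h import *
s=snap('side');t=snap('top');M=cur()
from scipy.optimize import least_squares
r=least_squares(lambda p:np.r_[proj(s,p)-[306.9,162.5],proj(t,p)-[395.7,226]],[.5,-.3,.05])
print(r.x,r.fun,(np.linalg.inv(M)@np.r_[r.x,1])*1000)
```

```text
[ 0.50079322 -0.25062525  0.07237231] [-1.0563576  -0.06402666  0.073255    0.87962005] [  -2.19786393   46.08872678  -15.17363538 1000.        ]
```

Request:
play_rows(
  plan=[
    [0,0,0,0,0,0],
    [0,0,0,0,0,0],
    [0,0,0,0,0,0],
    [0,0,0,0,0,0],
  ],
  grip=5.5,
)

```text
clock: 5.12
tool_pos: [0.5013, -0.2973, 0.0584]
orientation: [180.0, 35.0, 172.1]
force: [0.1, -0.2, -0.7]
opening: 0.0563
gripper_force: 0.0
```

Run:
```python
from h import *
s=snap('side');t=snap('top')
g=lambda x:np.clip(cv2.resize(x,(400,400),interpolation=2)[:,:,::-1].astype(float)*1.7,0,255).astype(np.uint8)
cv2.imwrite('pics/s4c.png',np.hstack([g(s['frame'][135:185,285:335]),g(t['frame'][205:265,380:440])]))
o=get_obs();print(o['opening'],o['gripper_force'],o['force'],o['clock'])
```

```text
0.05514332728009899 0.0 [-0.14027847  0.48855594  0.60313347] 5.2167
```

View pics/s4c.png

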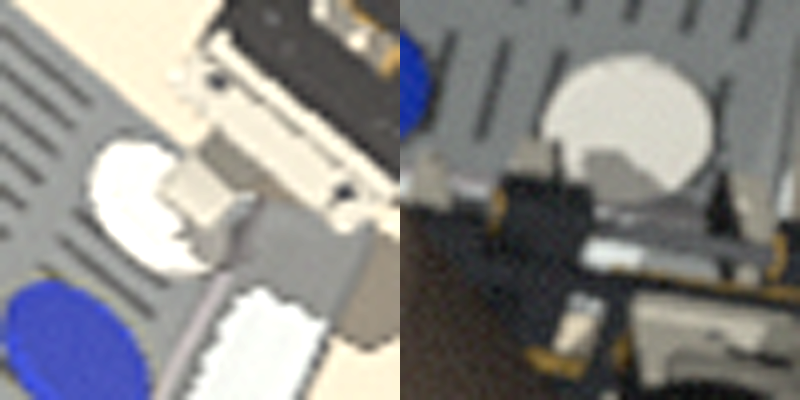

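Run:
```python
from h import *
s=snap('side');t=snap('top');M=cur()
for y in(.0275,.0485):
  for z in(-.03,-.02,-.01,0,.01,.019):
    for x in (0,):
      p=M[:3,3]+M[:3,:3]@[x,y,z]; print(y,z,((proj(s,p)-[285,135])*8).round(),((proj(t,p)-[380,205])*400/60+[400,0]).round())
p=M[:3,3]
print([(n,[(np.round(d['position'],3).tolist(),round(d['score'],2)) for d in spot_point(n,'white_center')]) for n in('side','top')])
```

```text
0.0275 -0.03 [211. 173.] [559. 183.]
0.0275 -0.02 [194. 190.] [557. 167.]
0.0275 -0.01 [177. 207.] [554. 152.]
0.0275 0 [161. 224.] [551. 136.]
0.0275 0.01 [144. 241.] [549. 121.]
0.0275 0.019 [130. 255.] [547. 107.]
0.0485 -0.03 [195. 202.] [500. 173.]
0.0485 -0.02 [178. 219.] [498. 157.]
0.0485 -0.01 [161. 236.] [496. 142.]
0.0485 0 [144. 253.] [494. 126.]
0.0485 0.01 [128. 270.] [491. 111.]
0.0485 0.019 [113. 285.] [489.  98.]
[('side', [([0.684, 0.342, -0.001], 0.64), ([0.509, -0.3, 0.043], 0.51)]), ('top', [([0.508, -0.301, 0.044], 0.55), ([0.335, 0.142, -0.002], 0.41)])]
```

The fingers closed to 55 mm without touching anything. Both views put the tips about 20 mm short along the tool axis, so I open again and probe forward carefully.

Request:
play_rows(
  plan=[
    [0,0,0,0,0,0],
    [0,0,0,0,0,0],
    [0,0,0,0,0,0],
    [0,0,0.3,0,0,0],
    [0,0,0.3,0,0,0],
    [0,0,0.3,0,0,0],
    [0,0,0.2,0,0,0],
    [0,0,0.1,0,0,0],
    [0,0,0,0,0,0],
  ],
  grip=7.4,
)

```text
clock: 6.17
tool_pos: [0.5082, -0.2983, 0.0482]
orientation: [180.0, 35.0, 172.1]
force: [-0.1, -0.0, -0.1]
opening: 0.0738
gripper_force: 0.0
```

Run:
```python
from h import *
s=snap('side');t=snap('top')
g=lambda x:np.clip(cv2.resize(x,(400,400),interpolation=2)[:,:,::-1].astype(float)*1.7,0,255).astype(np.uint8)
cv2.imwrite('pics/s5c.png',np.hstack([g(s['frame'][135:185,285:335]),g(t['frame'][205:265,380:440])]))
o=get_obs();print(o['opening'],o['tool_pos'],o['force'],o['clock'])
```

```text
0.07414695678697328 [ 0.5080841  -0.29825072  0.04850703] [-0.019817   -0.49833221 -0.3853042 ] 6.2667
```

View pics/s5c.png

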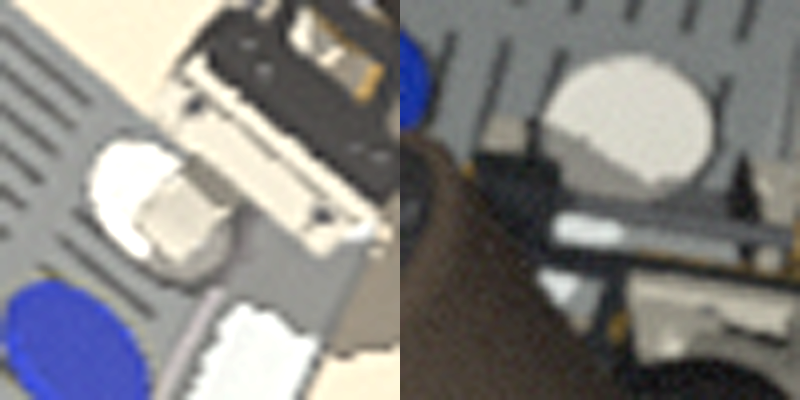

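Request:
play_rows(
  plan=[
    [0,0,0.2,0,0,0],
    [0,0,0.2,0,0,0],
    [0,0,0.1,0,0,0],
    [0,0,0,0,0,0],
  ],
)

```text
clock: 6.6
tool_pos: [0.5111, -0.2986, 0.0443]
orientation: [180.0, 35.0, 172.1]
force: [0.6, 0.5, 0.2]
opening: 0.0738
gripper_force: 0.0
```

Request:
play_rows(
  plan=[
    [0,0,0.1,0,0,0],
    [0,0,0.1,0,0,0],
    [0,0,0,0,0,0],
  ],
)

```text
clock: 6.85
tool_pos: [0.5122, -0.2987, 0.0428]
orientation: [180.0, 35.0, 172.1]
force: [-0.4, -0.3, -0.4]
opening: 0.074
gripper_force: 0.0
```

Request:
play_rows(
  plan=[
    [0,0,0.1,0,0,0],
    [0,0,0.1,0,0,0],
    [0,0,0,0,0,0],
  ],
)

```text
clock: 7.1
tool_pos: [0.5133, -0.2989, 0.0411]
orientation: [180.0, 35.0, 172.1]
force: [-0.3, 0.6, -0.6]
opening: 0.0737
gripper_force: 0.0
```

Request:
play_rows(
  plan=[
    [0,0,0.1,0,0,0],
    [0,0,0.1,0,0,0],
    [0,0,0,0,0,0],
  ],
)

```text
clock: 7.35
tool_pos: [0.5144, -0.2991, 0.0394]
orientation: [180.0, 35.0, 172.1]
force: [-0.0, -0.6, -0.3]
opening: 0.074
gripper_force: 0.0
```

Request:
play_rows(
  plan=[
    [0,0,0,0,0,0],
    [0,0,0,0,0,0],
    [0,0,0,0,0,0],
    [0,0,0,0,0,0],
  ],
  grip=5.5,
)

```text
clock: 7.68
tool_pos: [0.5144, -0.2991, 0.0396]
orientation: [180.0, 35.0, 172.1]
force: [0.2, 0.2, 0.7]
opening: 0.0569
gripper_force: 0.0
```

Request:
play_rows(
  plan=[
    [0,0,0,0,0,0],
    [0,0,0,0,0,0],
    [0,0,0,0,0,0],
    [0,0,0.2,0,0,0],
    [0,0,0.1,0,0,0],
    [0,0,0.1,0,0,0],
    [0,0,0,0,0,0],
  ],
  grip=7.4,
)

```text
clock: 8.27
tool_pos: [0.5167, -0.2994, 0.0361]
orientation: [180.0, 35.0, 172.1]
force: [-0.3, -0.3, 0.1]
opening: 0.0739
gripper_force: 0.0
```

Request:
play_rows(
  plan=[
    [0,0,0.1,0,0,0],
    [0,0,0.1,0,0,0],
    [0,0,0,0,0,0],
  ],
)

```text
clock: 8.52
tool_pos: [0.5179, -0.2996, 0.0345]
orientation: [180.0, 35.0, 172.1]
force: [0.3, -0.3, -1.1]
opening: 0.0738
gripper_force: 0.0
```

Request:
play_rows(
  plan=[
    [0,0,0.1,0,0,0],
    [0,0,0.1,0,0,0],
    [0,0,0,0,0,0],
  ],
)

```text
clock: 8.77
tool_pos: [0.519, -0.2997, 0.0329]
orientation: [180.0, 35.0, 172.1]
force: [-0.7, -0.8, -0.8]
opening: 0.074
gripper_force: 0.0
```

Run:
```python
from h import *
s=snap('side');t=snap('top')
g=lambda x:np.clip(cv2.resize(x,(400,400),interpolation=2)[:,:,::-1].astype(float)*1.7,0,255).astype(np.uint8)
cv2.imwrite('pics/s6c.png',np.hstack([g(s['frame'][135:185,285:335]),g(t['frame'][205:265,380:440])]))
o=get_obs();print(o['opening'],o['tool_pos'],o['force'],o['clock'])
```

```text
0.07411366903331647 [ 0.51891605 -0.29970042  0.03300469] [ 0.40404438 -0.18864116 -0.02105734] 8.8667
```

View pics/s6c.png

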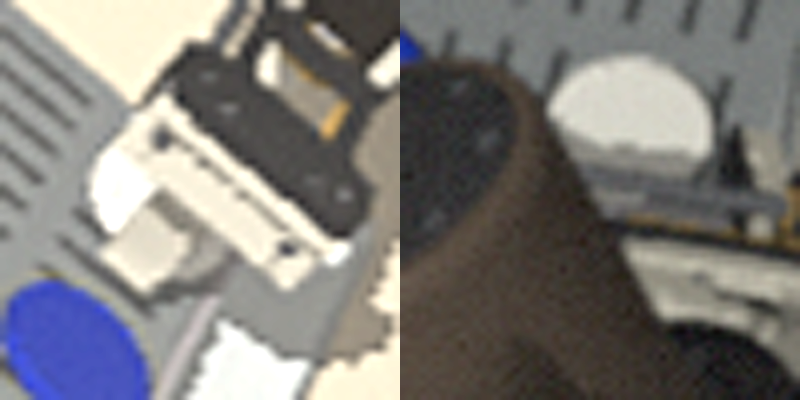

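The near fingertip, at crop (130,270), is now at board level beside the disc. The offset is about 31 mm along the tool axis. I close on the disc.

Request:
play_rows(
  plan=[
    [0,0,0,0,0,0],
    [0,0,0,0,0,0],
    [0,0,0,0,0,0],
    [0,0,0,0,0,0],
    [0,0,0,0,0,0],
  ],
  grip=5.5,
)

```text
clock: 9.28
tool_pos: [0.519, -0.2998, 0.0332]
orientation: [-180.0, 35.0, 172.1]
force: [0.9, -0.1, 0.2]
opening: 0.0582
gripper_force: 30.0
```

Request:
play_rows(
  plan=[
    [0,0,-0.1,0,0,0],
    [0,0,-0.2,0,0,0],
    [0,0,-0.4,0,0,0],
    [0,0,-0.7,0,0,0],
    [0,0,-1,0,0,0],
    [0,0,-1.2,0,0,0],
    [0,0,-1.2,0,0,0],
    [0,0,-1.2,0,0,0],
    [0,0,-1,0,0,0],
    [0,0,-0.6,0,0,0],
    [0,0,-0.3,0,0,0],
    [0,0,0,0,0,0],
  ],
)

```text
clock: 10.28
tool_pos: [0.4738, -0.2933, 0.0984]
orientation: [-180.0, 35.1, 172.1]
force: [-0.7, -0.3, -0.3]
opening: 0.058
gripper_force: 30.0
```

Run:
```python
from h import *
s=snap('side');t=snap('top');o=get_obs();M=cur()
g=lambda x:np.clip(cv2.resize(x,(400,400),interpolation=2)[:,:,::-1].astype(float)*1.7,0,255).astype(np.uint8)
u=proj(s,M[:3,3]).astype(int);v=proj(t,M[:3,3]).astype(int);print(u,v)
cv2.imwrite('pics/s7c.png',np.hstack([g(s['frame'][u[1]-30:u[1]+30,u[0]-30:u[0]+30]),g(t['frame'][v[1]-35:v[1]+35,v[0]-35:v[0]+35])]))
print(o['opening'],o['gripper_force'],o['tool_pos'],o['force'],o['clock'])
for c in('side','top'):
  for d in spot_point(c,'white_center'): print(c,d['score'],d['position'],(np.linalg.inv(M)@np.r_[d['position'],1])[:3]*1000)
```

```text
[317 148] [416 238]
0.058038835817073926 29.999762177467346 [ 0.47411193 -0.2934215   0.09766427] [ 0.67724074 -0.00664819 -1.16714838] 10.3833
side 0.67 [0.4627, -0.2934, 0.1087] [  2.92811712  -1.54575734 -15.52599835]
side 0.66 [0.5654, -0.1561, 0.0009] [ -3.05618867 148.55104796 120.32155268]
top 0.79 [0.4607, -0.2899, 0.1093] [  4.60082238   1.64611707 -17.42967766]
```

The disc is held. The two networks put its centre at tool (+3.5, 0, -16) mm, so the reported TCP lies past the real fingertips, and I'll use that offset. Next I carry it over the platform.

Run:
```python
from h import *
A=at('white',-.014+.079);A[:3,3]=[.4738,-.2933,.0984]
W=down([.50,-.06,.17],176);V=down([.5475,.183,.075],180);X=down([.5475,.183,.032],180)
def chain(A,B,n):
    r=row(A,B,n);D=np.eye(4);D[:3,3]=np.array(r[:3])/100;D[:3,:3]=Ro.from_rotvec(r[3:],degrees=True).as_matrix()
    C=A.copy();pts=[]
    for i in range(n):C=C@D;pts.append(C[:3,3].round(3).tolist())
    print(r,pts[n//4],pts[n//2],pts[-1]);return C
B=chain(A,W,10);C=chain(B,V,10)
```

```text
[-0.253, 2.343, -0.691, -0.119, 3.499, -0.378] [0.479, -0.223, 0.12] [0.486, -0.153, 0.142] [0.5, -0.06, 0.17]
[-0.381, 2.447, 0.95, -0.0, -0.0, -0.4] [0.516, 0.013, 0.142] [0.531, 0.085, 0.113] [0.547, 0.183, 0.075]
```

Request:
play_rows(
  plan=[
    [-0.253,2.343,-0.691,-0.119,3.499,-0.378],
    [-0.253,2.343,-0.691,-0.119,3.499,-0.378],
    [-0.253,2.343,-0.691,-0.119,3.499,-0.378],
    [-0.253,2.343,-0.691,-0.119,3.499,-0.378],
    [-0.253,2.343,-0.691,-0.119,3.499,-0.378],
    [-0.253,2.343,-0.691,-0.119,3.499,-0.378],
    [-0.253,2.343,-0.691,-0.119,3.499,-0.378],
    [-0.253,2.343,-0.691,-0.119,3.499,-0.378],
    [-0.253,2.343,-0.691,-0.119,3.499,-0.378],
    [-0.253,2.343,-0.691,-0.119,3.499,-0.378],
  ],
)

```text
clock: 11.32
tool_pos: [0.4917, -0.0915, 0.1601]
orientation: [179.9, 3.8, 175.5]
force: [0.1, -0.7, -1.2]
opening: 0.0583
gripper_force: 30.0
```

Request:
play_rows(
  plan=[
    [-0.381,2.447,0.95,0,0,-0.4],
    [-0.381,2.447,0.95,0,0,-0.4],
    [-0.381,2.447,0.95,0,0,-0.4],
    [-0.381,2.447,0.95,0,0,-0.4],
    [-0.381,2.447,0.95,0,0,-0.4],
    [-0.381,2.447,0.95,0,0,-0.4],
    [-0.381,2.447,0.95,0,0,-0.4],
    [-0.381,2.447,0.95,0,0,-0.4],
    [-0.381,2.447,0.95,0,0,-0.4],
    [-0.381,2.447,0.95,0,0,-0.4],
    [0,0,0,0,0,0],
    [0,0,0,0,0,0],
  ],
)

```text
clock: 12.32
tool_pos: [0.5476, 0.1502, 0.066]
orientation: [-179.8, 3.9, 179.6]
force: [-0.3, -0.7, -0.4]
opening: 0.0581
gripper_force: 30.0
```

Run:
```python
from h import *
s=snap('side');t=snap('top');o=get_obs();M=cur()
print(o['opening'],o['tool_pos'],o['orientation'],o['joint_pos'].round(),o['clock'])
for c in('side','top'):
  for d in spot_point(c,'white_center'): print(c,d['score'],d['position'],(np.linalg.inv(M)@np.r_[d['position'],1])[:3]*1000)
  for d in spot_point(c,'kiln_base'): print(c,'base',d['score'],d['position'])
```

```text
0.058148931193484854 [0.54753515 0.14902346 0.06700739] [-179.81421864    3.93793051  179.4825885 ] [  37.   16.  -28.    4.  -43. -130.] 12.4167
side base 0.69 [0.7358, 0.1916, -0.005]
side base 0.58 [0.5462, 0.1834, -0.0014]
side base 0.37 [0.5122, 0.387, 0.0825]
top base 0.39 [0.5139, 0.3881, 0.001]
```

Run:
```python
from h import *
print(row(cur(),down([.5475,.183,.06],180),5))
```

```text
[0.019, 0.687, 0.158, -0.03, 0.806, -0.116]
```

Request:
play_rows(
  plan=[
    [0.019,0.687,0.158,-0.03,0.806,-0.116],
    [0.019,0.687,0.158,-0.03,0.806,-0.116],
    [0.019,0.687,0.158,-0.03,0.806,-0.116],
    [0.019,0.687,0.158,-0.03,0.806,-0.116],
    [0.019,0.687,0.158,-0.03,0.806,-0.116],
    [0,0,0,0,0,0],
    [0,0,0,0,0,0],
  ],
)

```text
clock: 13.2
tool_pos: [0.5475, 0.1841, 0.0591]
orientation: [-180.0, -0.1, -179.9]
force: [-0.3, -0.4, -0.6]
opening: 0.0577
gripper_force: 30.0
```

Run:
```python
from h import *
s=snap('side');t=snap('top');o=get_obs();M=cur()
print(o['opening'],o['tool_pos'],o['orientation'],o['force'],o['clock'])
for c in('side','top'):
  for d in spot_point(c,'white_center'): print(c,d['score'],d['position'],(np.linalg.inv(M)@np.r_[d['position'],1])[:3]*1000)
print(row(M,down([.5475,.183,.03],180),6))
g=lambda x:np.clip(cv2.resize(x,(400,400),interpolation=2)[:,:,::-1].astype(float)*1.7,0,255).astype(np.uint8)
cv2.imwrite('pics/s8c.png',np.hstack([g(s['frame'][230:330,200:300]),g(t['frame'][155:255,160:260])]))
```

```text
0.0581105830631546 [0.5471346  0.183456   0.05939508] [-1.79961039e+02 -4.74004316e-02 -1.79945016e+02] [-0.07278022 -0.21973401 -0.97141936] 13.3
side 0.53 [0.5467, 0.183, 0.0751] [  0.44802815  -0.46626024 -15.70424377]
top 0.71 [0.5705, -0.1602, -0.0012] [ -23.08572401 -343.63699232   60.80968405]
[-0.006, -0.007, 0.49, -0.006, -0.008, 0.009]
```

View pics/s8c.png

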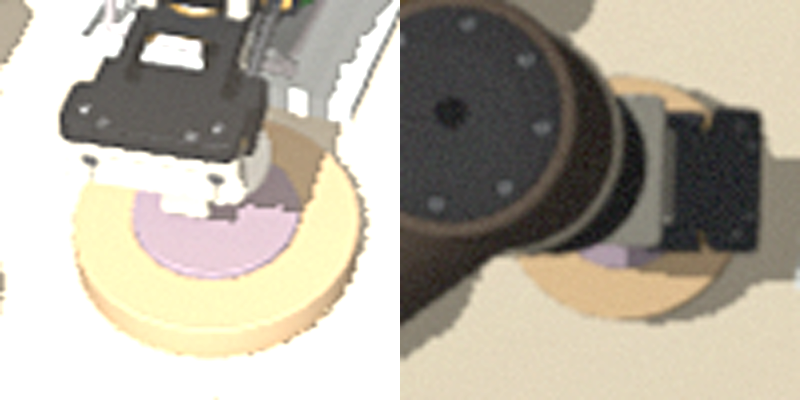

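The gripper holds the disc above the mauve platform (side crop ~215,200). That was my tenth picture, so from here I work by numbers. I descend, using force to find contact.

Request:
play_rows(
  plan=[
    [0,0,0.4,0,0,0],
    [0,0,0.6,0,0,0],
    [0,0,0.6,0,0,0],
    [0,0,0.6,0,0,0],
    [0,0,0.4,0,0,0],
    [0,0,0.3,0,0,0],
    [0,0,0.2,0,0,0],
    [0,0,0.1,0,0,0],
    [0,0,0.1,0,0,0],
  ],
)

```text
clock: 14.15
tool_pos: [0.5475, 0.1837, 0.0266]
orientation: [-180.0, -0.0, -179.9]
force: [0.1, -0.2, -0.5]
opening: 0.0578
gripper_force: 30.0
```

Request:
play_rows(
  plan=[
    [0,0,0.1,0,0,0],
    [0,0,0.1,0,0,0],
    [0,0,0.05,0,0,0],
  ],
)

```text
clock: 14.4
tool_pos: [0.5474, 0.1837, 0.0242]
orientation: [-180.0, -0.0, -179.9]
force: [-0.2, 0.0, 0.0]
opening: 0.0582
gripper_force: 30.0
```

Request:
play_rows(
  plan=[
    [0,0,0.05,0,0,0],
    [0,0,0.05,0,0,0],
  ],
)

```text
clock: 14.57
tool_pos: [0.5474, 0.1837, 0.0232]
orientation: [-180.0, -0.0, -179.9]
force: [0.8, -0.5, -0.3]
opening: 0.0582
gripper_force: 30.0
```

Request:
play_rows(
  plan=[
    [0,0,0.05,0,0,0],
    [0,0,0.05,0,0,0],
  ],
)

```text
clock: 14.73
tool_pos: [0.5475, 0.1837, 0.0228]
orientation: [-180.0, -0.0, -179.9]
force: [-4.0, 0.6, 10.9]
opening: 0.0579
gripper_force: 30.0
```

Request:
play_rows(
  plan=[
    [0,0,0.05,0,0,0],
    [0,0,0.05,0,0,0],
  ],
)

```text
clock: 14.9
tool_pos: [0.5475, 0.1837, 0.0227]
orientation: [-180.0, 0.0, -179.9]
force: [-7.5, -0.9, 20.1]
opening: 0.0583
gripper_force: 30.0
```

Contact at tool z 0.0229. I release, rotate in place by 90° around the disc, and squeeze again to centre it in the other direction.

Request:
play_rows(
  plan=[
    [0,0,-0.1,0,0,0],
    [0,0,0,0,0,0],
    [0,0,0,0,0,0],
    [0,0,-0.1,0,0,0],
    [0.2,0,-0.1,0,0,-3],
    [0,0,0,0,0,-6],
    [0,0,0,0,0,-6],
    [0,0,0,0,0,-6],
    [0,0,0,0,0,-6],
    [0,0,0,0,0,-6],
    [0,0,0,0,0,-6],
    [0,0,0,0,0,-6],
    [0,0,0,0,0,-6],
    [0,0,0,0,0,-6],
    [0,0,0,0,0,-6],
    [0,0,0,0,0,-6],
    [0,0,0,0,0,-6],
    [0,0,0,0,0,-6],
    [0,0,0,0,0,-6],
    [0,0,0,0,0,-3],
  ],
  grip=8.7,
)

```text
clock: 16.57
tool_pos: [0.5454, 0.1836, 0.0239]
orientation: [180.0, -0.0, -89.6]
force: [0.1, -0.4, 0.3]
opening: 0.0873
gripper_force: 0.0
```

Run:
```python
from h import *
M=cur();o=get_obs();print(o['tool_pos'],o['orientation'],o['force'],o['clock'],o['opening'])
print(row(M,down([.5455,.183,.0235],-90),3))
for c in('side','top'):
  snap(c)
  for d in spot_point(c,'white_center'): print(c,d['score'],d['position'])
```

```text
[0.54535754 0.18355213 0.023947  ] [ 1.79963924e+02 -3.04820624e-02 -8.96104952e+01] [ 0.14044108 -0.3635237   0.33643899] 16.5667 0.08727096209102471
[0.018, -0.005, 0.015, 0.012, -0.01, 0.13]
side 0.72 [0.5459, 0.1832, 0.037]
top 0.53 [0.5473, 0.1845, 0.0399]
```

Request:
play_rows(
  plan=[
    [0,0,0,0,0,0],
    [0,0,0,0,0,0],
    [0,0,0,0,0,0],
    [0,0,0,0,0,0],
    [0,0,0,0,0,0],
    [0,0,0,0,0,0],
  ],
  grip=5.5,
)

```text
clock: 17.27
tool_pos: [0.5454, 0.1836, 0.0242]
orientation: [180.0, -0.0, -90.0]
force: [0.1, 0.6, -0.6]
opening: 0.0574
gripper_force: 30.0
```

Request:
play_rows(
  plan=[
    [0,0,0,0,0,0],
    [0,0,0,0,0,0],
    [0,0,0,0,0,0],
    [0,0,-0.5,0,0,0],
    [0,0,-1,0,0,0],
    [0,0,-1.5,0,0,0],
    [0,0,-2,0,0,0],
    [0,0,-2,0,0,0],
    [0,0,-2,0,0,0],
    [0,0,-2,0,0,0],
    [0,0,-1,0,0,0],
    [0,0,0,0,0,0],
  ],
  grip=7.4,
)

```text
clock: 18.27
tool_pos: [0.5469, 0.1845, 0.1476]
orientation: [-179.8, 0.1, -89.9]
force: [-0.5, 1.0, 0.5]
opening: 0.0739
gripper_force: 0.0
```

```bash
cat >> h.py <<'E'
def chain(A,B,n):
    r=row(A,B,n);D=np.eye(4);D[:3,3]=np.array(r[:3])/100;D[:3,:3]=Ro.from_rotvec(r[3:],degrees=True).as_matrix()
    C=A.copy();pts=[]
    for i in range(n):C=C@D;pts.append(C[:3,3].round(3).tolist())
    print(r,n,pts[n//4],pts[n//2],pts[-1]);return C
def est(n):
    for c in('side','top'):
        snap(c)
        for d in spot_point(c,n)[:3]: print(c,n,round(d['score'],2),np.round(d['position'],4))
E
python3 - <<'E'
from h import *
M=cur();o=get_obs();print(o['tool_pos'],o['force'],o['clock'],o['opening'],o['joint_pos'].round())
est('white_center');est('blue_center')
B=chain(M,down([.50,.0,.14],-150),18)
C=chain(B,at('blue',.03),18);print(row(C,at('blue',-.014),8))
E
```

```text
[0.54689537 0.18451041 0.14756034] [-0.45417591  1.02875737  0.48010031] 18.2667 0.07385903596409416 [ 38.  14. -17.   0. -58. -38.]
side white_center 0.93 [0.5448 0.1832 0.0404]
top white_center 0.69 [0.545 0.184 0.043]
side blue_center 0.74 [ 0.3347 -0.3494  0.0012]
side blue_center 0.64 [ 0.3978 -0.432   0.0056]
side blue_center 0.52 [ 0.5278 -0.1983  0.042 ]
top blue_center 0.87 [ 0.5252 -0.1953  0.043 ]
top blue_center 0.7 [ 0.38   -0.035   0.0039]
top blue_center 0.68 [ 0.3372 -0.3464  0.0036]
[1.075, -0.268, 0.041, -0.008, 0.014, 3.338] 18 [0.554, 0.13, 0.145] [0.545, 0.075, 0.143] [0.5, -0.0, 0.14]
[0.301, -1.064, 0.367, 0.643, -1.872, 2.038] 18 [0.511, -0.054, 0.122] [0.515, -0.109, 0.103] [0.509, -0.196, 0.069]
[-0.0, -0.0, 0.549, 0.0, 0.0, 0.001]
```

Request:
play_rows(
  plan=[
    [1.075,-0.268,0.041,0,0,3.338],
    [1.075,-0.268,0.041,0,0,3.338],
    [1.075,-0.268,0.041,0,0,3.338],
    [1.075,-0.268,0.041,0,0,3.338],
    [1.075,-0.268,0.041,0,0,3.338],
    [1.075,-0.268,0.041,0,0,3.338],
    [1.075,-0.268,0.041,0,0,3.338],
    [1.075,-0.268,0.041,0,0,3.338],
    [1.075,-0.268,0.041,0,0,3.338],
    [1.075,-0.268,0.041,0,0,3.338],
    [1.075,-0.268,0.041,0,0,3.338],
    [1.075,-0.268,0.041,0,0,3.338],
    [1.075,-0.268,0.041,0,0,3.338],
    [1.075,-0.268,0.041,0,0,3.338],
    [1.075,-0.268,0.041,0,0,3.338],
    [1.075,-0.268,0.041,0,0,3.338],
    [1.075,-0.268,0.041,0,0,3.338],
    [1.075,-0.268,0.041,0,0,3.338],
  ],
)

```text
clock: 20.17
tool_pos: [0.4978, -0.0014, 0.1364]
orientation: [180.0, -0.1, -150.2]
force: [-1.0, 0.1, -0.1]
opening: 0.0743
gripper_force: 0.0
```

Request:
play_rows(
  plan=[
    [0.301,-1.064,0.367,0.643,-1.872,2.038],
    [0.301,-1.064,0.367,0.643,-1.872,2.038],
    [0.301,-1.064,0.367,0.643,-1.872,2.038],
    [0.301,-1.064,0.367,0.643,-1.872,2.038],
    [0.301,-1.064,0.367,0.643,-1.872,2.038],
    [0.301,-1.064,0.367,0.643,-1.872,2.038],
    [0.301,-1.064,0.367,0.643,-1.872,2.038],
    [0.301,-1.064,0.367,0.643,-1.872,2.038],
    [0.301,-1.064,0.367,0.643,-1.872,2.038],
    [0.301,-1.064,0.367,0.643,-1.872,2.038],
    [0.301,-1.064,0.367,0.643,-1.872,2.038],
    [0.301,-1.064,0.367,0.643,-1.872,2.038],
    [0.301,-1.064,0.367,0.643,-1.872,2.038],
    [0.301,-1.064,0.367,0.643,-1.872,2.038],
    [0.301,-1.064,0.367,0.643,-1.872,2.038],
    [0.301,-1.064,0.367,0.643,-1.872,2.038],
    [0.301,-1.064,0.367,0.643,-1.872,2.038],
    [0.301,-1.064,0.367,0.643,-1.872,2.038],
    [0,0,0,0,0,0],
    [0,0,0,0,0,0],
  ],
)

```text
clock: 21.83
tool_pos: [0.5098, -0.2145, 0.0815]
orientation: [176.9, 33.2, 171.9]
force: [1.2, 0.2, 0.7]
opening: 0.0737
gripper_force: 0.0
```

Run:
```python
from h import *
M=cur();o=get_obs();print(o['tool_pos'],o['orientation'],o['force'],o['clock'],o['opening'],o['joint_pos'].round())
print(row(M,at('blue',-.014),10))
```

```text
[ 0.50978477 -0.21451922  0.08150047] [176.93693986  33.15279248 171.88115553] [1.19101724 0.17740283 0.73808329] 21.8333 0.07372703097011471 [ -3.   5. -52.  -0.  -0. -94.]
[0.09, 0.171, 0.529, 0.294, -0.184, -0.023]
```

Joint 5 has reached its limit (-0.1°) at the full 35° tilt for this nearer disc. I'll grasp blue and amber with a 25° tilt, 10° off the board normal, and cancel that lean when placing.

```bash
cat >> h.py <<'E'
def lean(p,yaw,a):
    M=down(p,yaw);M[:3,:3]=M[:3,:3]@Ro.from_rotvec([0,a,0],degrees=True).as_matrix();return M
def at2(c,h,a=-25):
    "reported TCP h ahead (along tool z) of the disc centre"
    M=lean(DISC[c],YD,a);M[:3,3]+=h*M[:3,2];return M
E
python3 - <<'E'
from h import *
M=cur();H=at2('blue',-.035);chain(M,H,8);print(row(H,at2('blue',.0133),10))
E
```

```text
[0.044, 0.231, 0.058, 0.369, 1.019, 0.003] 8 [0.51, -0.208, 0.08] [0.511, -0.203, 0.078] [0.511, -0.196, 0.076]
[0.0, 0.0, 0.483, 0.0, -0.0, -0.0]
```

Request:
play_rows(
  plan=[
    [0.044,0.231,0.058,0.369,1.019,0.003],
    [0.044,0.231,0.058,0.369,1.019,0.003],
    [0.044,0.231,0.058,0.369,1.019,0.003],
    [0.044,0.231,0.058,0.369,1.019,0.003],
    [0.044,0.231,0.058,0.369,1.019,0.003],
    [0.044,0.231,0.058,0.369,1.019,0.003],
    [0.044,0.231,0.058,0.369,1.019,0.003],
    [0.044,0.231,0.058,0.369,1.019,0.003],
    [0,0,0,0,0,0],
    [0,0,0,0,0,0],
  ],
)

```text
clock: 22.67
tool_pos: [0.5114, -0.1995, 0.0785]
orientation: [179.3, 24.9, 172.4]
force: [0.1, 0.0, -1.3]
opening: 0.0742
gripper_force: 0.0
```

Run:
```python
from h import *
M=cur();o=get_obs();print(o['tool_pos'],o['orientation'],o['clock'],o['joint_pos'].round(1))
print(row(M,at2('blue',-.005),5));est('blue_center')
```

```text
[ 0.51139965 -0.1994772   0.07848315] [179.33504968  24.89580977 172.41776421] 22.6667 [  -0.4    4.8  -54.    20.4   -6.8 -116.8]
[0.028, 0.064, 0.637, 0.16, -0.021, 0.058]
side blue_center 0.76 [ 0.3359 -0.3459  0.0045]
side blue_center 0.73 [0.5468 0.1808 0.0375]
side blue_center 0.56 [ 0.3801 -0.033  -0.0009]
top blue_center 0.88 [ 0.5266 -0.194   0.0423]
top blue_center 0.84 [ 0.335  -0.3457  0.0027]
top blue_center 0.63 [ 0.38   -0.0312  0.0045]
```

Request:
play_rows(
  plan=[
    [0.028,0.064,0.637,0.16,-0.021,0.058],
    [0.028,0.064,0.637,0.16,-0.021,0.058],
    [0.028,0.064,0.637,0.16,-0.021,0.058],
    [0.028,0.064,0.637,0.16,-0.021,0.058],
    [0.028,0.064,0.637,0.16,-0.021,0.058],
    [0,0,0,0,0,0],
    [0,0,0,0,0,0],
  ],
)

```text
clock: 23.45
tool_pos: [0.5233, -0.204, 0.057]
orientation: [178.9, 24.2, 171.9]
force: [-0.3, -0.2, -0.9]
opening: 0.0742
gripper_force: 0.0
```

Run:
```python
from h import *
M=cur();o=get_obs();print(o['tool_pos'],o['orientation'],o['force'],o['clock'],o['joint_pos'].round(1))
print(row(M,at2('blue',.0133),5))
```

```text
[ 0.52326231 -0.20395755  0.057029  ] [178.90769461  24.16159823 171.91406727] [-0.33780426 -0.23879394 -0.89382939] 23.45 [  -2.9    8.4  -55.5   27.5   -2.2 -122.2]
[0.067, 0.12, 0.511, 0.203, -0.167, -0.035]
```

Joint 5 is still near its limit, because lower and closer makes the forearm steeper. I back off to a 16° tilt, 19° off the normal, which leaves margin.

Run:
```python
from h import *
M=cur();H=at2('blue',-.03,-16);chain(M,H,10);print(row(H,at2('blue',.012,-16),10))
```

```text
[0.003, 0.064, -0.175, 0.103, 0.816, -0.01] 10 [0.521, -0.202, 0.062] [0.52, -0.2, 0.067] [0.518, -0.197, 0.073]
[-0.0, 0.0, 0.42, -0.0, -0.0, 0.0]
```

Request:
play_rows(
  plan=[
    [0.003,0.064,-0.175,0.103,0.816,-0.01],
    [0.003,0.064,-0.175,0.103,0.816,-0.01],
    [0.003,0.064,-0.175,0.103,0.816,-0.01],
    [0.003,0.064,-0.175,0.103,0.816,-0.01],
    [0.003,0.064,-0.175,0.103,0.816,-0.01],
    [0.003,0.064,-0.175,0.103,0.816,-0.01],
    [0.003,0.064,-0.175,0.103,0.816,-0.01],
    [0.003,0.064,-0.175,0.103,0.816,-0.01],
    [0.003,0.064,-0.175,0.103,0.816,-0.01],
    [0.003,0.064,-0.175,0.103,0.816,-0.01],
    [0,0,0,0,0,0],
  ],
)

```text
clock: 24.37
tool_pos: [0.5187, -0.1983, 0.0746]
orientation: [-179.9, 16.2, 172.1]
force: [0.3, 0.0, -0.4]
opening: 0.0742
gripper_force: 0.0
```

Run:
```python
from h import *
M=cur();o=get_obs();print(o['tool_pos'],o['orientation'],o['force'],o['clock'],o['joint_pos'].round(1))
print(row(M,at2('blue',.0,-16),6))
```

```text
[ 0.51868778 -0.1982818   0.07458531] [-179.87961753   16.21303841  172.10856116] [ 0.29085349  0.04231117 -0.37826667] 24.3667 [   1.2    8.6  -41.2    6.4  -24.3 -104.5]
[0.024, 0.022, 0.515, -0.02, 0.036, 0.001]
```

Run:
```python
from h import *
M=cur();print(row(M,at2('blue',.0,-20),8), row(at2('blue',0,-20),at2('blue',.0126,-20),6))
```

```text
[0.03, 0.017, 0.386, -0.015, -0.473, 0.002] [0.0, 0.0, 0.21, -0.0, -0.0, 0.0]
```

Request:
play_rows(
  plan=[
    [0.03,0.017,0.386,-0.015,-0.473,0],
    [0.03,0.017,0.386,-0.015,-0.473,0],
    [0.03,0.017,0.386,-0.015,-0.473,0],
    [0.03,0.017,0.386,-0.015,-0.473,0],
    [0.03,0.017,0.386,-0.015,-0.473,0],
    [0.03,0.017,0.386,-0.015,-0.473,0],
    [0.03,0.017,0.386,-0.015,-0.473,0],
    [0.03,0.017,0.386,-0.015,-0.473,0],
    [0,0,0,0,0,0],
  ],
)

```text
clock: 25.12
tool_pos: [0.5238, -0.1978, 0.0426]
orientation: [180.0, 19.9, 172.1]
force: [-0.5, 0.5, 0.7]
opening: 0.074
gripper_force: 0.0
```

Run:
```python
from h import *
M=cur();o=get_obs();print(o['tool_pos'],o['orientation'],o['force'],o['clock'],o['joint_pos'].round(1))
print(row(M,at2('blue',.0126,-20),6))
```

```text
[ 0.52380602 -0.19776056  0.04255882] [179.97184456  19.87062569 172.08736385] [-0.50991771  0.47195574  0.71248859] 25.1167 [   0.7   10.8  -49.5   16.1  -10.4 -114. ]
[-0.046, 0.001, 0.192, 0.004, -0.022, -0.002]
```

Request:
play_rows(
  plan=[
    [-0.046,0,0.192,0,0,0],
    [-0.046,0,0.192,0,0,0],
    [-0.046,0,0.192,0,0,0],
    [-0.046,0,0.192,0,0,0],
    [-0.046,0,0.192,0,0,0],
    [-0.046,0,0.192,0,0,0],
    [0,0,0,0,0,0],
  ],
)

```text
clock: 25.7
tool_pos: [0.5317, -0.1986, 0.0332]
orientation: [180.0, 19.9, 172.1]
force: [-0.4, -0.4, 0.0]
opening: 0.074
gripper_force: 0.0
```

Request:
play_rows(
  plan=[
    [0,0,0,0,0,0],
    [0,0,0,0,0,0],
    [0,0,0,0,0,0],
    [0,0,0,0,0,0],
    [0,0,0,0,0,0],
  ],
  grip=5.3,
)

```text
clock: 26.12
tool_pos: [0.5317, -0.1986, 0.0337]
orientation: [180.0, 19.9, 172.1]
force: [0.5, -0.1, -0.6]
opening: 0.0564
gripper_force: 30.0
```

Run:
```python
from h import *
M=cur();o=get_obs();print(o['tool_pos'],o['orientation'],o['force'],o['clock'],o['joint_pos'].round(1))
A=M;B=M.copy();B[:3,3]+=NR*.06;print(row(A,B,10))
C=chain(B,lean([.50,-.06,.16],176,0),16);D=chain(C,lean([.5455,.1836,.075],180,15),16)
```

```text
[ 0.53169122 -0.1986008   0.03368082] [179.96488837  19.9391702  172.09046894] [ 0.46475083 -0.0755362  -0.61852996] 26.1167 [ 1.000e-01  1.230e+01 -5.030e+01  1.930e+01 -8.100e+00 -1.167e+02]
[0.156, 0.0, -0.579, 0.0, 0.0, -0.0]
[-0.017, 0.832, -0.491, -0.04, 1.246, -0.241] 16 [0.496, -0.152, 0.106] [0.497, -0.118, 0.126] [0.5, -0.06, 0.16]
[-0.291, 1.534, 0.498, 0.033, 0.937, -0.249] 16 [0.518, 0.016, 0.135] [0.53, 0.077, 0.113] [0.546, 0.184, 0.075]
```

Request:
play_rows(
  plan=[
    [0.03,0,-0.1,0,0,0],
    [0.05,0,-0.2,0,0,0],
    [0.1,0,-0.4,0,0,0],
    [0.156,0,-0.579,0,0,0],
    [0.156,0,-0.579,0,0,0],
    [0.156,0,-0.579,0,0,0],
    [0.156,0,-0.579,0,0,0],
    [0.156,0,-0.579,0,0,0],
    [0.156,0,-0.579,0,0,0],
    [0.156,0,-0.579,0,0,0],
    [0.156,0,-0.579,0,0,0],
    [0.1,0,-0.4,0,0,0],
    [0,0,0,0,0,0],
  ],
)

```text
clock: 27.2
tool_pos: [0.4981, -0.1939, 0.0833]
orientation: [179.9, 20.0, 172.1]
force: [-0.1, 1.1, 0.1]
opening: 0.0563
gripper_force: 30.0
```

Run:
```python
from h import *
M=cur();o=get_obs();print(o['tool_pos'],o['orientation'],o['opening'],o['clock'],o['joint_pos'].round(1))
for c in('side','top'):
  snap(c)
  for d in spot_point(c,'blue_center'):
    q=(np.linalg.inv(M)@np.r_[d['position'],1])[:3]*1000
    if np.linalg.norm(q)<60: print(c,d['score'],q)
C=chain(M,lean([.50,-.06,.16],176,0),16)
```

```text
[ 0.49809892 -0.19391833  0.08327098] [179.94929233  20.01272404 172.0848566 ] 0.05625214440353586 27.2 [   2.     4.4  -47.9   10.7  -18.3 -109.5]
side 0.61 [  3.96650557   0.29667224 -11.05368804]
top 0.55 [ 6.09498931  2.11098407 -9.4859414 ]
[-0.013, 0.832, -0.489, -0.04, 1.25, -0.242] 16 [0.497, -0.152, 0.107] [0.497, -0.118, 0.126] [0.5, -0.06, 0.16]
```

```bash
cat >> h.py <<'E'
def place(zc,off,a,yaw=180,xy=(.5455,.1836)):
    M=lean([0,0,0],yaw,a);M[:3,3]=np.r_[xy,zc]-M[:3,:3]@np.array(off);return M
E
python3 - <<'E'
from h import *
M=cur();off=[.005,0,-.0108]
C=chain(M,lean([.50,-.06,.16],176,0),15);P=place(.086,off,15);D=chain(C,P,18);Q=place(.046,off,15);print(Q[:3,3]);
D=Q@np.linalg.inv(P);print((np.linalg.inv(P)[:3,:3]@[0,0,-.01]))
E
```

```text
[-0.016, 0.888, -0.53, -0.043, 1.328, -0.258] 15 [0.497, -0.158, 0.102] [0.497, -0.122, 0.123] [0.5, -0.06, 0.16]
[-0.271, 1.364, 0.446, 0.029, 0.833, -0.221] 18 [0.517, 0.007, 0.137] [0.531, 0.075, 0.114] [0.547, 0.184, 0.074]
[0.54753438 0.1836     0.03427391]
[-2.58819045e-03 -1.22464680e-18  9.65925826e-03]
```

Request:
play_rows(
  plan=[
    [-0.016,0.888,-0.53,-0.043,1.328,-0.258],
    [-0.016,0.888,-0.53,-0.043,1.328,-0.258],
    [-0.016,0.888,-0.53,-0.043,1.328,-0.258],
    [-0.016,0.888,-0.53,-0.043,1.328,-0.258],
    [-0.016,0.888,-0.53,-0.043,1.328,-0.258],
    [-0.016,0.888,-0.53,-0.043,1.328,-0.258],
    [-0.016,0.888,-0.53,-0.043,1.328,-0.258],
    [-0.016,0.888,-0.53,-0.043,1.328,-0.258],
    [-0.016,0.888,-0.53,-0.043,1.328,-0.258],
    [-0.016,0.888,-0.53,-0.043,1.328,-0.258],
    [-0.016,0.888,-0.53,-0.043,1.328,-0.258],
    [-0.016,0.888,-0.53,-0.043,1.328,-0.258],
    [-0.016,0.888,-0.53,-0.043,1.328,-0.258],
    [-0.016,0.888,-0.53,-0.043,1.328,-0.258],
    [-0.016,0.888,-0.53,-0.043,1.328,-0.258],
  ],
)

```text
clock: 28.65
tool_pos: [0.5, -0.0596, 0.16]
orientation: [-180.0, -0.1, 176.0]
force: [0.6, -0.4, -0.6]
opening: 0.0567
gripper_force: 30.0
```

Request:
play_rows(
  plan=[
    [-0.271,1.364,0.446,0.029,0.833,-0.221],
    [-0.271,1.364,0.446,0.029,0.833,-0.221],
    [-0.271,1.364,0.446,0.029,0.833,-0.221],
    [-0.271,1.364,0.446,0.029,0.833,-0.221],
    [-0.271,1.364,0.446,0.029,0.833,-0.221],
    [-0.271,1.364,0.446,0.029,0.833,-0.221],
    [-0.271,1.364,0.446,0.029,0.833,-0.221],
    [-0.271,1.364,0.446,0.029,0.833,-0.221],
    [-0.271,1.364,0.446,0.029,0.833,-0.221],
    [-0.271,1.364,0.446,0.029,0.833,-0.221],
    [-0.271,1.364,0.446,0.029,0.833,-0.221],
    [-0.271,1.364,0.446,0.029,0.833,-0.221],
    [-0.271,1.364,0.446,0.029,0.833,-0.221],
    [-0.271,1.364,0.446,0.029,0.833,-0.221],
    [-0.271,1.364,0.446,0.029,0.833,-0.221],
    [-0.271,1.364,0.446,0.029,0.833,-0.221],
    [-0.271,1.364,0.446,0.029,0.833,-0.221],
    [-0.271,1.364,0.446,0.029,0.833,-0.221],
    [0,0,0,0,0,0],
  ],
)

```text
clock: 30.23
tool_pos: [0.5476, 0.1861, 0.0727]
orientation: [-180.0, -15.1, -179.9]
force: [0.2, -0.5, -0.4]
opening: 0.0564
gripper_force: 30.0
```

Run:
```python
from h import *
M=cur();o=get_obs();print(o['tool_pos'],o['orientation'],o['opening'],o['clock'])
for c in('side','top'):
  snap(c)
  for d in spot_point(c,'blue_center'):
    q=(np.linalg.inv(M)@np.r_[d['position'],1])[:3]*1000
    if np.linalg.norm(q)<60: print(c,d['score'],q,d['position'])
print(row(M,place(.052,[.005,0,-.0108],15),8))
```

```text
[0.54763037 0.186126   0.07267031] [-179.98134118  -15.14243168 -179.91926698] 0.0564154591258401 30.2333
side 0.77 [  1.26499122   1.66723775 -12.22420729] [0.5496, 0.1878, 0.0848]
top 0.51 [  4.48776573   0.1692063  -15.70265899] [0.5474, 0.1863, 0.089]
[-0.104, -0.032, 0.391, -0.005, -0.018, 0.01]
```

Request:
play_rows(
  plan=[
    [-0.104,-0.032,0.391,0,0,0],
    [-0.104,-0.032,0.391,0,0,0],
    [-0.104,-0.032,0.391,0,0,0],
    [-0.104,-0.032,0.391,0,0,0],
    [-0.104,-0.032,0.391,0,0,0],
    [-0.104,-0.032,0.391,0,0,0],
    [-0.104,-0.032,0.391,0,0,0],
    [-0.07,-0.032,0.2,0,0,0],
    [-0.026,0,0.097,0,0,0],
  ],
)

```text
clock: 31.18
tool_pos: [0.5474, 0.1809, 0.0424]
orientation: [-180.0, -15.0, 180.0]
force: [0.0, 0.1, -0.7]
opening: 0.0564
gripper_force: 30.0
```

Request:
play_rows(
  plan=[
    [-0.026,0,0.097,0,0,0],
    [-0.026,0,0.097,0,0,0],
    [-0.013,0,0.048,0,0,0],
  ],
)

```text
clock: 31.43
tool_pos: [0.5477, 0.1812, 0.0405]
orientation: [180.0, -15.0, -180.0]
force: [-0.1, 0.5, -0.5]
opening: 0.0569
gripper_force: 30.0
```

Request:
play_rows(
  plan=[
    [-0.013,0,0.048,0,0,0],
    [-0.013,0,0.048,0,0,0],
    [-0.013,0,0.048,0,0,0],
  ],
)

```text
clock: 31.68
tool_pos: [0.5477, 0.1812, 0.0391]
orientation: [180.0, -15.0, -180.0]
force: [0.2, 0.1, -0.7]
opening: 0.0569
gripper_force: 30.0
```

Request:
play_rows(
  plan=[
    [-0.026,0.12,0.097,0,0,0],
    [-0.026,0.12,0.097,0,0,0],
    [-0.013,0,0.048,0,0,0],
  ],
)

```text
clock: 31.93
tool_pos: [0.5476, 0.1837, 0.0363]
orientation: [-180.0, -15.0, -180.0]
force: [-0.2, -0.1, -1.0]
opening: 0.0566
gripper_force: 30.0
```

Request:
play_rows(
  plan=[
    [-0.013,0,0.048,0,0,0],
    [-0.013,0,0.048,0,0,0],
  ],
)

```text
clock: 32.1
tool_pos: [0.5476, 0.1835, 0.0354]
orientation: [-180.0, -15.0, -180.0]
force: [0.8, -0.4, -0.2]
opening: 0.0562
gripper_force: 30.0
```

Request:
play_rows(
  plan=[
    [-0.013,0,0.048,0,0,0],
    [-0.013,0,0.048,0,0,0],
  ],
)

```text
clock: 32.27
tool_pos: [0.5476, 0.1835, 0.0345]
orientation: [-180.0, -15.0, -180.0]
force: [-0.4, -0.6, -0.9]
opening: 0.0563
gripper_force: 30.0
```

Request:
play_rows(
  plan=[
    [-0.013,0,0.048,0,0,0],
    [-0.013,0,0.048,0,0,0],
  ],
)

```text
clock: 32.43
tool_pos: [0.5476, 0.1835, 0.0335]
orientation: [180.0, -15.0, -180.0]
force: [0.2, 0.3, -1.9]
opening: 0.0562
gripper_force: 30.0
```

Request:
play_rows(
  plan=[
    [-0.013,0,0.048,0,0,0],
    [-0.013,0,0.048,0,0,0],
  ],
)

```text
clock: 32.6
tool_pos: [0.5476, 0.1834, 0.0325]
orientation: [-180.0, -15.0, -180.0]
force: [0.5, 0.7, -1.0]
opening: 0.0564
gripper_force: 30.0
```

Request:
play_rows(
  plan=[
    [-0.013,0,0.048,0,0,0],
    [-0.013,0,0.048,0,0,0],
  ],
)

```text
clock: 32.77
tool_pos: [0.5476, 0.1835, 0.0321]
orientation: [-180.0, -15.0, -180.0]
force: [-1.5, 0.0, 7.0]
opening: 0.0566
gripper_force: 30.0
```

Request:
play_rows(
  plan=[
    [-0.013,0,0.048,0,0,0],
  ],
)

```text
clock: 32.85
tool_pos: [0.5476, 0.1835, 0.032]
orientation: [-180.0, -15.0, -180.0]
force: [-2.8, 1.0, 10.5]
opening: 0.0563
gripper_force: 30.0
```

Request:
play_rows(
  plan=[
    [-0.013,0,0.048,0,0,0],
  ],
)

```text
clock: 32.93
tool_pos: [0.5476, 0.1835, 0.0319]
orientation: [-180.0, -15.0, -180.0]
force: [-3.6, 0.8, 13.5]
opening: 0.0566
gripper_force: 30.0
```

Run:
```python
from h import *
M=lean([.5476,.1835,.0325],180,15);N=down([.5455,.1836,.034],180);print(row(M,N,5))
```

```text
[0.046, 0.002, -0.023, 0.0, -3.0, 0.0]
```

Request:
play_rows(
  plan=[
    [0.02,0,-0.1,0,0,0],
    [0,0,0,0,0,0],
    [0,0,0,0,0,0],
    [0,0,0,0,0,0],
  ],
  grip=8.7,
)

```text
clock: 33.27
tool_pos: [0.5477, 0.1835, 0.0314]
orientation: [-180.0, -15.0, 180.0]
force: [0.4, 0.6, -0.4]
opening: 0.0779
gripper_force: 0.0
```

Request:
play_rows(
  plan=[
    [0.046,0,-0.05,0,-3,0],
    [0.046,0,-0.04,0,-3,0],
    [0.046,0,-0.023,0,-3,0],
    [0.046,0,-0.023,0,-3,0],
    [0.046,0,-0.023,0,-3,0],
    [0,0,0,0,0,-6],
    [0,0,0,0,0,-6],
    [0,0,0,0,0,-6],
    [0,0,0,0,0,-6],
    [0,0,0,0,0,-6],
    [0,0,0,0,0,-6],
    [0,0,0,0,0,-6],
    [0,0,0,0,0,-6],
    [0,0,0,0,0,-6],
    [0,0,0,0,0,-6],
    [0,0,0.1,0,0,-6],
    [0,0,0.2,0,0,-6],
    [0,0,0.2,0,0,-6],
    [0,0,0.2,0,0,-6],
    [0,0,0.1,0,0,-6],
  ],
)

```text
clock: 34.93
tool_pos: [0.5456, 0.1834, 0.0251]
orientation: [180.0, -0.0, -89.7]
force: [1.2, -0.4, -0.2]
opening: 0.0869
gripper_force: 0.0
```

Run:
```python
from h import *
M=cur();o=get_obs();print(o['tool_pos'],o['orientation'],o['force'],o['opening'],o['clock']);est('blue_center')
print(row(M,down([.5455,.1836,.0245],-90),2))
```

```text
[0.54558301 0.18339405 0.02509838] [ 1.79992077e+02 -1.35026665e-02 -8.96998090e+01] [ 1.23467711 -0.40521304 -0.16170951] 0.08689646320287746 34.9333
side blue_center 0.86 [0.5476 0.184  0.0432]
side blue_center 0.68 [ 0.3817 -0.0337 -0.0027]
side blue_center 0.49 [ 0.5441  0.1828 -0.0015]
top blue_center 0.7 [ 0.3365 -0.3468  0.0059]
top blue_center 0.62 [ 0.3784 -0.0351  0.0042]
top blue_center 0.6 [ 0.4005 -0.4298  0.0053]
[-0.01, 0.004, 0.03, 0.004, -0.007, 0.15]
```

Request:
play_rows(
  plan=[
    [0,0,0,0,0,0],
    [0,0,0,0,0,0],
    [0,0,0,0,0,0],
    [0,0,0,0,0,0],
    [0,0,0,0,0,0],
    [0,0,0,0,0,0],
  ],
  grip=5.5,
)

```text
clock: 35.63
tool_pos: [0.5457, 0.1835, 0.0256]
orientation: [-180.0, -0.0, -90.0]
force: [-0.1, 1.1, 1.5]
opening: 0.0591
gripper_force: 30.6
```

Request:
play_rows(
  plan=[
    [0,0,0,0,0,0],
    [0,0,0,0,0,0],
    [0,0,0,0,0,0],
    [0,0,-0.5,0,0,0],
    [0,0,-1,0,0,0],
    [0,0,-1.5,0,0,0],
    [0,0,-1.5,0,0,0],
    [0,0,-1.5,0,0,0],
  ],
  grip=7.4,
)

```text
clock: 36.3
tool_pos: [0.5458, 0.1835, 0.087]
orientation: [-180.0, 0.0, -90.0]
force: [0.3, 1.1, -0.1]
opening: 0.0741
gripper_force: 0.0
```

```bash
sed -i 's/amber=\[.538,-.1055,.0445\]/amber=[.5355,-.1052,.0435]/' h.py
python3 - <<'E'
from h import *
o=get_obs();print(o['tool_pos'],o['opening'],o['clock'])
est('amber_center')
M=down([.5455,.1836,.0845],-90)
B=chain(M,down([.505,.07,.12],-150),14);C=chain(B,at2('amber',-.03,-16),14)
E
```

```text
[0.54582214 0.18353196 0.08704834] 0.07408995377539747 36.3
side amber_center 0.71 [ 0.5368 -0.1027  0.0439]
top amber_center 0.6 [ 0.5381 -0.109   0.0442]
[0.893, -0.129, -0.254, -0.0, -0.0, 4.286] 14 [0.547, 0.148, 0.095] [0.537, 0.113, 0.105] [0.505, 0.07, 0.12]
[0.159, -1.26, 0.344, 0.378, -1.101, 2.689] 14 [0.522, 0.022, 0.107] [0.53, -0.028, 0.093] [0.527, -0.104, 0.072]
```

Request:
play_rows(
  plan=[
    [0.893,-0.129,-0.254,0,0,4.286],
    [0.893,-0.129,-0.254,0,0,4.286],
    [0.893,-0.129,-0.254,0,0,4.286],
    [0.893,-0.129,-0.254,0,0,4.286],
    [0.893,-0.129,-0.254,0,0,4.286],
    [0.893,-0.129,-0.254,0,0,4.286],
    [0.893,-0.129,-0.254,0,0,4.286],
    [0.893,-0.129,-0.254,0,0,4.286],
    [0.893,-0.129,-0.254,0,0,4.286],
    [0.893,-0.129,-0.254,0,0,4.286],
    [0.893,-0.129,-0.254,0,0,4.286],
    [0.893,-0.129,-0.254,0,0,4.286],
    [0.893,-0.129,-0.254,0,0,4.286],
    [0.893,-0.129,-0.254,0,0,4.286],
  ],
)

```text
clock: 37.67
tool_pos: [0.5044, 0.0692, 0.1205]
orientation: [180.0, -0.1, -150.2]
force: [0.8, -0.6, 0.0]
opening: 0.0738
gripper_force: 0.0
```

Request:
play_rows(
  plan=[
    [0.159,-1.26,0.344,0.378,-1.101,2.689],
    [0.159,-1.26,0.344,0.378,-1.101,2.689],
    [0.159,-1.26,0.344,0.378,-1.101,2.689],
    [0.159,-1.26,0.344,0.378,-1.101,2.689],
    [0.159,-1.26,0.344,0.378,-1.101,2.689],
    [0.159,-1.26,0.344,0.378,-1.101,2.689],
    [0.159,-1.26,0.344,0.378,-1.101,2.689],
    [0.159,-1.26,0.344,0.378,-1.101,2.689],
    [0.159,-1.26,0.344,0.378,-1.101,2.689],
    [0.159,-1.26,0.344,0.378,-1.101,2.689],
    [0.159,-1.26,0.344,0.378,-1.101,2.689],
    [0.159,-1.26,0.344,0.378,-1.101,2.689],
    [0.159,-1.26,0.344,0.378,-1.101,2.689],
    [0.159,-1.26,0.344,0.378,-1.101,2.689],
    [0,0,0,0,0,0],
  ],
)

```text
clock: 38.92
tool_pos: [0.5246, -0.1058, 0.0714]
orientation: [-180.0, 15.8, 171.9]
force: [-1.0, -0.7, -0.6]
opening: 0.074
gripper_force: 0.0
```

Run:
```python
from h import *
M=cur();o=get_obs();print(o['tool_pos'],o['orientation'],o['force'],o['opening'],o['clock'],o['joint_pos'].round(1))
print(row(M,at2('amber',.0,-19),9),row(at2('amber',.0,-19),at2('amber',.0126,-19),5))
```

```text
[ 0.52458077 -0.10581552  0.07142731] [-179.96043092   15.8410857   171.88512955] [-1.01092629 -0.74428294 -0.64495228] 0.07398735395290455 38.9167 [  13.4    6.9  -47.2   15.7  -21.9 -125.4]
[-0.022, 0.024, 0.332, -0.012, -0.351, -0.023] [0.0, 0.0, 0.252, 0.0, -0.0, 0.0]
```

Request:
play_rows(
  plan=[
    [-0.022,0.024,0.332,0,-0.351,-0.02],
    [-0.022,0.024,0.332,0,-0.351,-0.02],
    [-0.022,0.024,0.332,0,-0.351,-0.02],
    [-0.022,0.024,0.332,0,-0.351,-0.02],
    [-0.022,0.024,0.332,0,-0.351,-0.02],
    [-0.022,0.024,0.332,0,-0.351,-0.02],
    [-0.022,0.024,0.332,0,-0.351,-0.02],
    [-0.022,0.024,0.332,0,-0.351,-0.02],
    [-0.022,0.024,0.332,0,-0.351,-0.02],
    [0,0,0,0,0,0],
  ],
)

```text
clock: 39.75
tool_pos: [0.5407, -0.1033, 0.0475]
orientation: [180.0, 19.1, 172.4]
force: [0.3, -0.2, -0.6]
opening: 0.0738
gripper_force: 0.0
```

Run:
```python
from h import *
M=cur();o=get_obs();print(o['tool_pos'],o['orientation'],o['force'],o['clock'],o['joint_pos'].round(1))
print(row(M,at2('amber',.0126,-19),6));est('amber_center')
```

```text
[ 0.54071676 -0.10328229  0.0474807 ] [179.97568329  19.07155564 172.42919433] [ 0.27010973 -0.1912482  -0.60546362] 39.75 [   6.7    8.8  -58.2   45.7   -6.4 -149.1]
[0.099, -0.044, 0.246, 0.022, 0.012, 0.052]
side amber_center 0.57 [ 0.538  -0.1015  0.0426]
side amber_center 0.39 [ 0.3374 -0.179   0.0008]
top amber_center 0.67 [ 0.5393 -0.1084  0.044 ]
top amber_center 0.41 [0.6833 0.3405 0.0009]
top amber_center 0.36 [5.450e-01 1.848e-01 1.000e-04]
```

Run:
```python
from h import *
M=cur();H=at2('amber',-.004,-13);print(row(M,H,7),row(H,at2('amber',.0115,-13),6))
```

```text
[0.055, -0.026, -0.023, 0.01, 0.853, 0.03] [0.0, 0.0, 0.258, 0.0, -0.0, 0.0]
```

Request:
play_rows(
  plan=[
    [0.055,-0.026,-0.023,0.01,0.853,0.03],
    [0.055,-0.026,-0.023,0.01,0.853,0.03],
    [0.055,-0.026,-0.023,0.01,0.853,0.03],
    [0.055,-0.026,-0.023,0.01,0.853,0.03],
    [0.055,-0.026,-0.023,0.01,0.853,0.03],
    [0.055,-0.026,-0.023,0.01,0.853,0.03],
    [0.055,-0.026,-0.023,0.01,0.853,0.03],
    [0,0,0,0,0,0],
  ],
)

```text
clock: 40.62
tool_pos: [0.5366, -0.1056, 0.0484]
orientation: [-180.0, 13.3, 172.1]
force: [0.0, 0.1, 0.1]
opening: 0.0739
gripper_force: 0.0
```

Run:
```python
from h import *
M=cur();o=get_obs();print(o['tool_pos'],o['orientation'],o['force'],o['clock'],o['joint_pos'].round(1))
print(row(M,at2('amber',.0115,-13),6))
```

```text
[ 0.53662767 -0.10559582  0.04842381] [-179.95951389   13.30748388  172.10967213] [0.03193165 0.09760063 0.10724657] 40.6167 [  12.5   11.2  -43.7   12.   -23.  -120.9]
[0.038, 0.004, 0.267, -0.006, 0.051, 0.002]
```

Request:
play_rows(
  plan=[
    [0.038,0,0.267,0,0.05,0],
    [0.038,0,0.267,0,0.05,0],
    [0.038,0,0.267,0,0.05,0],
    [0.038,0,0.267,0,0.05,0],
    [0.038,0,0.267,0,0.05,0],
    [0.038,0,0.267,0,0.05,0],
    [0,0,0,0,0,0],
  ],
)

```text
clock: 41.2
tool_pos: [0.5368, -0.1071, 0.0314]
orientation: [-179.9, 13.0, 172.1]
force: [-0.5, 0.1, 0.3]
opening: 0.0742
gripper_force: 0.0
```

Request:
play_rows(
  plan=[
    [0,0,0,0,0,0],
    [0,0,0,0,0,0],
    [0,0,0,0,0,0],
    [0,0,0,0,0,0],
  ],
  grip=5.3,
)

```text
clock: 41.53
tool_pos: [0.5373, -0.1069, 0.0322]
orientation: [-179.9, 13.0, 172.1]
force: [0.2, -0.7, -0.5]
opening: 0.0555
gripper_force: 30.0
```

Request:
play_rows(
  plan=[
    [0.04,0,-0.1,0,0,0],
    [0.08,0,-0.2,0,0,0],
    [0.15,0,-0.38,0,0,0],
    [0.22,0,-0.55,0,0,0],
    [0.22,0,-0.55,0,0,0],
    [0.22,0,-0.55,0,0,0],
    [0.22,0,-0.55,0,0,0],
    [0.22,0,-0.55,0,0,0],
    [0.22,0,-0.55,0,0,0],
    [0.15,0,-0.4,0,0,0],
  ],
)

```text
clock: 42.37
tool_pos: [0.5104, -0.1031, 0.0716]
orientation: [-179.9, 13.1, 172.1]
force: [-1.0, 0.0, -0.2]
opening: 0.056
gripper_force: 30.0
```

Run:
```python
from h import *
M=cur();o=get_obs();print(o['tool_pos'],o['orientation'],o['opening'],o['gripper_force'],o['clock'],o['joint_pos'].round(1))
for c in('side','top'):
  snap(c)
  for d in spot_point(c,'amber_center'):
    q=(np.linalg.inv(M)@np.r_[d['position'],1])[:3]*1000
    if np.linalg.norm(q)<60: print(c,d['score'],q)
off=[.003,0,-.0115]
C=chain(M,lean([.50,.0,.14],176,6),14);P=place(.082,off,22);D=chain(C,P,14);Q=place(.054,off,22);print(P[:3,3],Q[:3,3])
print((np.linalg.inv(P)[:3,:3]@[0,0,-.01]))
```

```text
[ 0.51042411 -0.10305463  0.07164466] [-179.91623941   13.05524677  172.06287707] 0.055995102776565914 29.999781847000122 42.3667 [  13.8    6.8  -44.7   10.9  -26.8 -121. ]
side 0.55 [ -0.01376607   6.22230777 -12.07316083]
top 0.55 [ -3.45140485   1.70094509 -10.2428824 ]
[0.117, 0.722, -0.502, -0.023, 1.36, -0.283] 14 [0.506, -0.073, 0.09] [0.503, -0.044, 0.11] [0.5, 0.0, 0.14]
[-0.374, 1.324, 0.422, 0.069, 1.143, -0.278] 14 [0.516, 0.052, 0.121] [0.529, 0.104, 0.101] [0.544, 0.184, 0.07]
[0.54397358 0.1836     0.07021357] [0.54397358 0.1836     0.04221357]
[-3.74606593e-03 -1.22464680e-18  9.27183855e-03]
```

Request:
play_rows(
  plan=[
    [0.117,0.722,-0.502,-0.023,1.36,-0.283],
    [0.117,0.722,-0.502,-0.023,1.36,-0.283],
    [0.117,0.722,-0.502,-0.023,1.36,-0.283],
    [0.117,0.722,-0.502,-0.023,1.36,-0.283],
    [0.117,0.722,-0.502,-0.023,1.36,-0.283],
    [0.117,0.722,-0.502,-0.023,1.36,-0.283],
    [0.117,0.722,-0.502,-0.023,1.36,-0.283],
    [0.117,0.722,-0.502,-0.023,1.36,-0.283],
    [0.117,0.722,-0.502,-0.023,1.36,-0.283],
    [0.117,0.722,-0.502,-0.023,1.36,-0.283],
    [0.117,0.722,-0.502,-0.023,1.36,-0.283],
    [0.117,0.722,-0.502,-0.023,1.36,-0.283],
    [0.117,0.722,-0.502,-0.023,1.36,-0.283],
    [0.117,0.722,-0.502,-0.023,1.36,-0.283],
  ],
)

```text
clock: 43.73
tool_pos: [0.5003, 0.0003, 0.1388]
orientation: [-180.0, -6.1, 176.0]
force: [0.2, -0.1, -0.9]
opening: 0.0555
gripper_force: 30.0
```

Run:
```python
from h import *
M=cur();o=get_obs();print(o['tool_pos'],o['orientation'],o['opening'])
off=[-.001,0,-.0115]
C=lean([.50,0,.14],176,6);C[:3,3]=M[:3,3];P=place(.080,off,22);D=chain(M,P,15);print(place(.058,off,22)[:3,3])
```

```text
[5.00255966e-01 2.60382483e-04 1.38834442e-01] [-179.96824451   -6.14109851  176.0004331 ] 0.05550413074426149
[-0.323, 1.233, 0.395, 0.063, 1.057, -0.26] 15 [0.514, 0.049, 0.121] [0.526, 0.098, 0.103] [0.54, 0.184, 0.07]
[0.54026484 0.1836     0.04771199]
```

Request:
play_rows(
  plan=[
    [-0.323,1.233,0.395,0.063,1.057,-0.26],
    [-0.323,1.233,0.395,0.063,1.057,-0.26],
    [-0.323,1.233,0.395,0.063,1.057,-0.26],
    [-0.323,1.233,0.395,0.063,1.057,-0.26],
    [-0.323,1.233,0.395,0.063,1.057,-0.26],
    [-0.323,1.233,0.395,0.063,1.057,-0.26],
    [-0.323,1.233,0.395,0.063,1.057,-0.26],
    [-0.323,1.233,0.395,0.063,1.057,-0.26],
    [-0.323,1.233,0.395,0.063,1.057,-0.26],
    [-0.323,1.233,0.395,0.063,1.057,-0.26],
    [-0.323,1.233,0.395,0.063,1.057,-0.26],
    [-0.323,1.233,0.395,0.063,1.057,-0.26],
    [-0.323,1.233,0.395,0.063,1.057,-0.26],
    [-0.323,1.233,0.395,0.063,1.057,-0.26],
    [-0.323,1.233,0.395,0.063,1.057,-0.26],
    [0,0,0,0,0,0],
    [0,0,0,0,0,0],
  ],
)

```text
clock: 45.15
tool_pos: [0.5403, 0.184, 0.0691]
orientation: [-180.0, -22.0, -180.0]
force: [0.1, 0.2, -1.1]
opening: 0.0552
gripper_force: 30.0
```

Run:
```python
from h import *
M=cur();o=get_obs();print(o['tool_pos'],o['orientation'],o['opening'],o['clock'])
for c in('side','top'):
  snap(c)
  for d in spot_point(c,'amber_center'):
    q=(np.linalg.inv(M)@np.r_[d['position'],1])[:3]*1000
    if np.linalg.norm(q)<60: print(c,d['score'],q,d['position'])
print(row(M,place(.058,[-.001,0,-.0115],22),6))
```

```text
[0.54032824 0.18397941 0.06913838] [-179.96834121  -21.98575287 -179.96716454] 0.05524425970600235 45.15
side 0.79 [ -3.10709969   4.80932268 -12.53919461] [0.5479, 0.1888, 0.0796]
top 0.83 [ -1.25167479  -0.08870312 -11.24817109] [0.5457, 0.1839, 0.0791]
top 0.25 [-18.68575146  -5.06258331  34.88222546] [0.5446, 0.1789, 0.0298]
[-0.133, -0.006, 0.332, -0.007, 0.002, 0.005]
```

Request:
play_rows(
  plan=[
    [-0.133,0,0.332,0,0,0],
    [-0.133,0,0.332,0,0,0],
    [-0.133,0,0.332,0,0,0],
    [-0.133,0,0.332,0,0,0],
    [-0.133,0,0.332,0,0,0],
    [-0.1,0,0.25,0,0,0],
    [-0.037,0,0.093,0,0,0],
    [-0.037,0,0.093,0,0,0],
  ],
)

```text
clock: 46.02
tool_pos: [0.5403, 0.1832, 0.0473]
orientation: [-180.0, -21.9, 180.0]
force: [-0.5, 0.4, -1.0]
opening: 0.0553
gripper_force: 30.0
```

Request:
play_rows(
  plan=[
    [-0.022,0,0.056,0,0,0],
    [-0.022,0,0.056,0,0,0],
  ],
)

```text
clock: 46.18
tool_pos: [0.5404, 0.1833, 0.0464]
orientation: [180.0, -21.9, -180.0]
force: [0.7, 0.4, -0.9]
opening: 0.0557
gripper_force: 30.0
```

Request:
play_rows(
  plan=[
    [-0.022,0,0.056,0,0,0],
    [-0.022,0,0.056,0,0,0],
  ],
)

```text
clock: 46.35
tool_pos: [0.5404, 0.1833, 0.0452]
orientation: [180.0, -21.9, -180.0]
force: [0.3, 0.2, -0.7]
opening: 0.0551
gripper_force: 30.0
```

Request:
play_rows(
  plan=[
    [-0.022,0,0.056,0,0,0],
    [-0.022,0,0.056,0,0,0],
  ],
)

```text
clock: 46.52
tool_pos: [0.5404, 0.1833, 0.044]
orientation: [180.0, -21.9, -180.0]
force: [0.2, -0.6, -0.5]
opening: 0.0555
gripper_force: 30.0
```

Request:
play_rows(
  plan=[
    [-0.022,0,0.056,0,0,0],
    [-0.022,0,0.056,0,0,0],
  ],
)

```text
clock: 46.68
tool_pos: [0.5403, 0.1833, 0.043]
orientation: [180.0, -21.9, -180.0]
force: [-1.4, 0.6, 4.4]
opening: 0.0559
gripper_force: 30.0
```

Request:
play_rows(
  plan=[
    [-0.022,0,0.056,0,0,0],
    [-0.022,0,0.056,0,0,0],
  ],
)

```text
clock: 46.85
tool_pos: [0.5403, 0.1832, 0.0428]
orientation: [180.0, -21.9, -180.0]
force: [-2.3, 0.3, 12.6]
opening: 0.056
gripper_force: 30.0
```

Request:
play_rows(
  plan=[
    [0.03,0,-0.1,0,0,0],
    [0,0,0,0,0,0],
    [0,0,0,0,0,0],
    [0,0,0,0,0,0],
  ],
  grip=8.7,
)

```text
clock: 47.18
tool_pos: [0.5404, 0.1832, 0.0424]
orientation: [180.0, -21.9, 180.0]
force: [-0.8, 0.4, -0.3]
opening: 0.0771
gripper_force: 0.0
```

Run:
```python
from h import *
M=cur();o=get_obs();print(o['tool_pos'],o['orientation'],o['opening'],o['clock'])
print(row(M,down([.5455,.1836,.042],180),5));est('amber_center')
```

```text
[0.54037007 0.18322551 0.04242886] [179.99474925 -21.89810691 179.99256844] 0.07714823261271103 47.1833
[-0.102, 0.007, -0.015, 0.001, -4.38, -0.002]
side amber_center 0.77 [0.5473 0.1887 0.0528]
top amber_center 0.9 [0.5479 0.1841 0.0531]
```

Request:
play_rows(
  plan=[
    [-0.102,0.007,-0.03,0,-4.38,0],
    [-0.102,0.007,-0.03,0,-4.38,0],
    [-0.102,0.007,-0.015,0,-4.38,0],
    [-0.102,0.007,-0.015,0,-4.38,0],
    [-0.102,0.007,-0.015,0,-4.38,0],
    [0,0,0,0,0,-6],
    [0,0,0,0,0,-6],
    [0,0,0,0,0,-6],
    [0,0,0,0,0,-6],
    [0,0,0,0,0,-6],
    [0,0,0,0,0,-6],
    [0,0,0,0,0,-6],
    [0,0,0,0,0,-6],
    [0,0,0,0,0,-6],
    [0,0,0.2,0,0,-6],
    [0,0,0.3,0,0,-6],
    [0,0,0.3,0,0,-6],
    [0,0,0.4,0,0,-6],
    [0,0,0.3,0,0,-6],
    [0,0,0.2,0,0,-6],
  ],
)

```text
clock: 49.05
tool_pos: [0.5455, 0.1835, 0.0252]
orientation: [180.0, -0.0, -89.7]
force: [0.4, -1.1, 0.6]
opening: 0.087
gripper_force: 0.0
```

Request:
play_rows(
  plan=[
    [0,0,0,0,0,0],
    [0,0,0,0,0,0],
    [0,0,0,0,0,0],
    [0,0,0,0,0,0],
    [0,0,0,0,0,0],
    [0,0,0,0,0,0],
  ],
  grip=5.5,
)

```text
clock: 49.55
tool_pos: [0.5457, 0.1837, 0.0257]
orientation: [-180.0, 0.0, -90.1]
force: [-0.2, 0.2, -0.2]
opening: 0.0593
gripper_force: 30.4
```

Run:
```python
from h import *
M=cur();o=get_obs();print(o['tool_pos'],o['orientation'],o['opening'],o['clock'],o['joint_pos'].round())
s=snap('top');t=snap('side');
for c in('top','side'):
  for n in('lid_grip','kiln_lid'):print([(np.round(d['position'],4),round(d['score'],2)) for d in spot_point(c,n)[:1]])
# neck from vent hole pixel (dark blob near 126,214)
g=cv2.cvtColor(s['frame'],cv2.COLOR_RGB2GRAY)[200:230,112:142];m=(g<g.min()+25).astype(np.uint8);l,lab,st,ce=cv2.connectedComponentsWithStats(m);i=lab[np.unravel_index(g.argmin(),g.shape)];print(st[i],ce[i]+[112,200],onplane(s,*(ce[i]+[112,200]),.092))
```

```text
[0.54570311 0.18370704 0.02567197] [-1.79977857e+02  1.80174063e-02 -9.00581883e+01] 0.05926243179906578 49.55 [ 38.  22. -25.  -0. -43. -38.]
[(array([0.5138, 0.3884, 0.0811]), 0.66)]
[(array([ 0.3385, -0.175 ,  0.0015]), 0.55)]
[(array([0.511 , 0.3874, 0.083 ]), 0.86)]
[(array([0.5163, 0.3877, 0.0023]), 0.94)]
[ 0 26  2  4  7] [112.42857143 227.71428571] [0.48003689 0.41027216 0.092     ]
```

The stack is squeezed square. I open, rise and go over the lid.

Request:
play_rows(
  plan=[
    [0,0,0,0,0,0],
    [0,0,0,0,0,0],
    [0,0,0,0,0,0],
    [0,0,-0.5,0,0,0],
    [0,0,-1.5,0,0,0],
    [0,0,-2,0,0,0],
    [0,0,-2,0,0,0],
    [-0.6,0.1,-2,0,0,0],
    [-1.6,0.26,-0.6,0,0,0],
    [-2.2,0.35,0,0,0,0],
    [-2.3,0.37,0,0,0,0],
    [-2.3,0.37,0,0,0,0],
    [-2.3,0.37,0,0,0,0],
    [-2.3,0.37,0,0,0,0],
    [-2.3,0.37,0,0,0,0],
    [-2.2,0.35,0,0,0,0],
    [-1.6,0.26,0,0,0,0],
    [-0.6,0.1,0,0,0,0],
    [0,0,0,0,0,0],
  ],
  grip=7.4,
)

```text
clock: 51.43
tool_pos: [0.5126, 0.3877, 0.1113]
orientation: [-180.0, -0.0, -89.9]
force: [0.1, -0.5, 0.8]
opening: 0.0738
gripper_force: 0.0
```

Run:
```python
from h import *
M=cur();o=get_obs();print(o['tool_pos'],o['orientation'],o['opening'],o['clock'],o['joint_pos'].round())
est('amber_center');est('lid_grip')
print(row(M,down([.513,.388,.0565],-90),10))
for c,z in(('top',.058),('side',.058)):
  s=snapshot(c);h=cv2.cvtColor(s['frame'],cv2.COLOR_RGB2HSV);u=proj(s,[.5455,.1836,.05]).astype(int)
  for n,m in(('amber',(h[...,0]<20)&(h[...,1]>190)),('blue',(h[...,0]>100)&(h[...,0]<130)&(h[...,1]>150))):
    m=m.copy();q=np.zeros_like(m);q[u[1]-30:u[1]+30,u[0]-30:u[0]+30]=1;m&=q;v,w=np.nonzero(m)
    if len(v)>3: print(c,n,len(v),w.mean().round(2),v.mean().round(2),w.min(),w.max(),v.min(),v.max(),onplane(s,w.mean(),v.mean(),z if n=='amber' else .05).round(4))
```

```text
[0.51260007 0.38767272 0.11133274] [-1.79997657e+02 -2.50384658e-03 -8.99189556e+01] 0.07383983896507866 51.4333 [ 54.  22. -11.   0. -57. -54.]
side amber_center 0.43 [0.5462 0.1869 0.0518]
top amber_center 0.63 [0.5467 0.1821 0.0505]
side lid_grip 0.71 [0.5128 0.3889 0.0797]
top lid_grip 0.7 [0.5134 0.3864 0.0802]
[-0.003, -0.004, 0.548, -0.0, -0.0, 0.008]
top amber 435 213.13 202.92 202 225 192 214 [0.5461 0.184  0.058 ]
```

Request:
play_rows(
  plan=[
    [0,0,0.5,0,0,0],
    [0,0,0.8,0,0,0],
    [0,0,0.9,0,0,0],
    [0,0,0.9,0,0,0],
    [0,0,0.8,0,0,0],
    [0,0,0.6,0,0,0],
    [0,0,0.4,0,0,0],
    [0,0,0.3,0,0,0],
    [0,0,0.2,0,0,0],
    [0,0,0,0,0,0],
  ],
)

```text
clock: 52.77
tool_pos: [0.5128, 0.3865, 0.0571]
orientation: [180.0, -0.0, -90.0]
force: [0.6, 0.4, 0.0]
opening: 0.0738
gripper_force: 0.0
```

Request:
play_rows(
  plan=[
    [0,0,0,0,0,0],
    [0,0,0,0,0,0],
    [0,0,0,0,0,0],
    [0,0,0,0,0,0],
    [0,0,0,0,0,0],
    [0,0,0,0,0,0],
    [0,0,0,0,0,0],
  ],
  grip=3,
)

```text
clock: 53.35
tool_pos: [0.5128, 0.3866, 0.0576]
orientation: [-180.0, 0.0, -90.0]
force: [-1.2, 0.2, 1.8]
opening: 0.0392
gripper_force: 30.0
```

Request:
play_rows(
  plan=[
    [0,0,-0.2,0,0,0],
    [0,0,-0.5,0,0,0],
    [0,0,-1,0,0,0],
    [0,0,-1.4,0,0,0],
    [0,0,-1.5,0,0,0],
    [0,0,-1.5,0,0,0],
    [0,0,-1,0,0,0],
    [0,0,-0.5,0,0,0],
    [0,0,0,0,0,0],
  ],
)

```text
clock: 54.1
tool_pos: [0.5134, 0.3871, 0.1351]
orientation: [-179.9, 0.1, -90.0]
force: [-0.1, 0.0, -2.5]
opening: 0.039
gripper_force: 30.0
```

Run:
```python
from h import *
M=cur();o=get_obs();print(o['tool_pos'],o['orientation'],o['opening'],o['force'],o['clock'])
print(row(M,down([.5455,.183,.133],-90),1))
for n in ('lid_grip','kiln_lid'): est(n)
```

```text
[0.513387   0.3871489  0.13514445] [-1.79902575e+02  1.19200739e-01 -8.99985588e+01] 0.03896270357183308 [-0.05892592  0.0245048  -2.49109645] 54.1
[20.415, -3.21, 0.177, -0.097, 0.119, 0.001]
side lid_grip 0.9 [0.5124 0.3913 0.1602]
top lid_grip 0.56 [0.514  0.3857 0.1578]
side kiln_lid 0.56 [0.5171 0.3866 0.0757]
top kiln_lid 0.56 [0.5141 0.385  0.0742]
```

Request:
play_rows(
  plan=[
    [0.6,-0.1,0,0,0,0],
    [1.2,-0.2,0,0,0,0],
    [1.8,-0.28,0,0,0,0],
    [2,-0.31,0,0,0,0],
    [2,-0.31,0,0,0,0],
    [2,-0.31,0,0,0,0],
    [2,-0.31,0,0,0,0],
    [2,-0.31,0,0,0,0],
    [2,-0.31,0,0,0,0],
    [1.8,-0.29,0,0,0,0],
    [1.4,-0.22,0,0,0,0],
    [1,-0.15,0,0,0,0],
    [0.6,-0.1,0,0,0,0],
    [0,0,0,0,0,0],
    [0,0,0,0,0,0],
  ],
)

```text
clock: 55.75
tool_pos: [0.5451, 0.1826, 0.1335]
orientation: [-180.0, 0.0, -90.0]
force: [-0.3, 0.6, -2.2]
opening: 0.0392
gripper_force: 30.0
```

Run:
```python
from h import *
M=cur();o=get_obs();print(o['tool_pos'],o['orientation'],o['opening'],o['force'],o['clock'])
print(row(M,down([.5455,.183,.091],-90),1))
for n in ('lid_grip','kiln_lid','kiln_base'): est(n)
```

```text
[0.54506123 0.18258371 0.13353521] [-1.79977735e+02  1.99821604e-02 -9.00300402e+01] 0.039173333190767004 [-0.25361006  0.58013035 -2.22460283] 55.75
[-0.04, -0.042, 4.254, -0.022, 0.02, -0.03]
side lid_grip 0.91 [0.5437 0.1853 0.1577]
top lid_grip 0.84 [0.5464 0.1833 0.1566]
side kiln_lid 0.96 [0.5483 0.1802 0.0786]
top kiln_lid 0.8 [0.5494 0.1822 0.0751]
top kiln_lid 0.61 [ 0.5698 -0.1576 -0.0017]
side kiln_base 0.79 [0.5419 0.186  0.0022]
side kiln_base 0.74 [ 0.7479 -0.0762  0.001 ]
side kiln_base 0.61 [ 0.727   0.0923 -0.0034]
```

Request:
play_rows(
  plan=[
    [0,0,0.3,0,0,0],
    [0,-0.02,0.5,0,0,0],
    [0,-0.02,0.6,0,0,0],
    [0,0,0.6,0,0,0],
    [0,0,0.6,0,0,0],
    [0,0,0.5,0,0,0],
    [0,0,0.4,0,0,0],
    [0,0,0.3,0,0,0],
    [0,0,0.2,0,0,0],
    [0,0,0.1,0,0,0],
  ],
)

```text
clock: 57.18
tool_pos: [0.5453, 0.1825, 0.0921]
orientation: [180.0, -0.0, -90.0]
force: [0.1, 1.5, -1.8]
opening: 0.0395
gripper_force: 30.0
```

Request:
play_rows(
  plan=[
    [0,0,0.15,0,0,0],
    [0,0,0.15,0,0,0],
    [0,0,0.1,0,0,0],
  ],
)

```text
clock: 57.43
tool_pos: [0.5454, 0.1827, 0.0885]
orientation: [-180.0, 0.0, -90.0]
force: [-0.7, 0.2, -2.9]
opening: 0.0392
gripper_force: 30.0
```

Request:
play_rows(
  plan=[
    [0,0,0.08,0,0,0],
    [0,0,0.06,0,0,0],
    [0,0,0.05,0,0,0],
  ],
)

```text
clock: 57.68
tool_pos: [0.5453, 0.1826, 0.0866]
orientation: [-180.0, 0.0, -90.0]
force: [1.1, -0.4, -2.3]
opening: 0.0394
gripper_force: 30.0
```

Request:
play_rows(
  plan=[
    [0,0,0.05,0,0,0],
    [0,0,0.05,0,0,0],
  ],
)

```text
clock: 57.85
tool_pos: [0.5454, 0.1826, 0.0856]
orientation: [-180.0, 0.0, -90.0]
force: [0.2, 0.1, 0.7]
opening: 0.0393
gripper_force: 30.0
```

Request:
play_rows(
  plan=[
    [0,0,0.05,0,0,0],
    [0,0,0.05,0,0,0],
  ],
)

```text
clock: 58.02
tool_pos: [0.5454, 0.1826, 0.0855]
orientation: [-180.0, 0.0, -90.0]
force: [-5.3, -0.2, 12.5]
opening: 0.0392
gripper_force: 30.0
```

It seated at 0.0855, exactly as predicted. I release and rise.

Request:
play_rows(
  plan=[
    [0,0,-0.08,0,0,0],
    [0,0,0,0,0,0],
    [0,0,0,0,0,0],
    [0,0,0,0,0,0],
    [0,0,0,0,0,0],
    [0,0,-0.3,0,0,0],
    [0,0,-0.8,0,0,0],
    [0,0,-1.5,0,0,0],
    [0,0,-2,0,0,0],
    [0,0,-2,0,0,0],
    [0,0,-2,0,0,0],
    [0,0,-1,0,0,0],
    [0,0,0,0,0,0],
  ],
  grip=7.4,
)

```text
clock: 59.1
tool_pos: [0.5467, 0.1833, 0.1845]
orientation: [-179.7, 0.2, -90.0]
force: [0.6, -0.0, -0.1]
opening: 0.0742
gripper_force: 0.0
```

Run:
```python
from h import *
o=get_obs();print(o['tool_pos'],o['opening'],o['force'],o['clock'])
for n in ('lid_grip','kiln_lid','green_center'): est(n)
```

```text
[0.54667667 0.18333563 0.18452801] 0.07417934882469722 [ 0.56371753 -0.00562584 -0.11179957] 59.1
side lid_grip 0.79 [0.5499 0.1829 0.1114]
top lid_grip 0.81 [0.5475 0.1851 0.1118]
top lid_grip 0.73 [0.7293 0.187  0.0021]
side kiln_lid 0.55 [0.5489 0.1803 0.0295]
top kiln_lid 0.64 [0.5447 0.1836 0.0306]
side green_center 0.75 [ 0.5491 -0.009   0.0442]
side green_center 0.26 [ 0.3372 -0.1801 -0.0016]
top green_center 0.91 [ 0.5486 -0.0077  0.042 ]
```

The lid's underside reads 28–30 mm and its grip point 110–112 mm above the table, so it is seated. The green disc has not moved. I hand the job in.

```bash
python3 -c "
from plant import *
print(close_job())"
```

```text
the job is handed in; nothing more can be done
None
```

The white, blue and amber discs are stacked on the kiln platform in that order with the lid seated over them, and the job was handed in at about 59 s; the green disc hasn't moved, and I did not re-check the other bystanders or view the finished stack in a picture.

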